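# Lay out one shackle kit in the garage kit tray

### The arm

A 6-joint arm with a two-finger parallel gripper is mounted at the origin on the work surface. World frame = base frame: x ahead of the robot, y to its left, z up, the work surface at z = 0. Lengths are in m, angles in rad, forces in N, time in s.
With the tool pointing down it reaches from about 0.325 to 0.875 m from the base axis. Payload 4.4 kg.
Tool frame: the origin (TCP) lies at the very end of the fingers, on their centre line; the grasp point (between the pads) lies 19 mm behind it; z points along the fingers, y is the direction in which the jaws open and shut (so a half turn about z gives the same grasp; the last joint's range is limited). The gripper opens to 85 mm and grips with 20 to 120 N. Pads are 22 mm wide; open, the fingers measure 114 mm over their backs; the gripper's body (76 mm by 85 mm) begins 54 mm behind the grasp point. The pads swing forward as they close: fully open they stand 13 mm farther back than shut.
Start: joints at [-1.361, 0.207, 1.542, -0, 1.393, -0.15], TCP at [0.202, -0.538, 0.231] pointing down, gripper open.
Joint ranges: [-2.73, 2.73], [-0.86, 2.22], [0.23, 2.46], [-1.11, 4.25], [0.08, 2.63], [-2.82, 2.82]. Speed limits (rad/s): [2.79, 2.79, 3.14, 3.14, 3.14, 3.14].

### API

Orientations are given as a rotation vector (axis times angle).
In Python, from rig import telemetry, optics, order gives the robot as it stands.
- The arm moves only by the shell command python3 -m jog 'ROWS' [FORCE]. ROWS is JSON, a list that holds one entry, the list of rows, each a list of 7 numbers: the shift along the tool's x, y, z in mm, then the turn, a rotation vector about the tool's x, y, z in degrees, then the opening, from -1 (shut) to 1 (fully open), so that 0 is half open. A call has 1 to 8 rows; each row shifts and turns the pose as measured when the row begins, along the tool's axes as they then stand; what a row does not reach is not made up. A row lasts 1/10 s, in which the tool goes at most 50 mm and 8.59 degrees, less where a joint would pass 70% of its speed; a pose out of reach is approached as far as the arm can. A call is refused whole if a number of a shift passes 50 or a number of a turn 8.59, either way. A call with a gripper value outside its range is refused whole. The fingers move at their own pace and stop on an object; FORCE is the grip in N (left out, the last holds). Time passes only in rows, so rows that do not move let the fingers close. It gives the time, the measured TCP pose, the force and the opening at its end, in the units of the state.
- telemetry.observe(): the state, without advancing time (a new reading comes with each control period).
- optics.grab_frame(name): name is "side" or "top"; returns a dict with "pixels" (420x560x3 uint8, red, green, blue), "camera_matrix" (3x3 intrinsics, pixels), "D" ([k1, k2, p1, p2, k3] as OpenCV has them; the pictures are not rectified), "T" (4x4, takes a point from camera to world coordinates). Camera axes: x right, y up, looking along -z (the intrinsics and any distortion apply to the point x, -y, -z); pixel columns grow to the right and rows downward; lengths in m; the calibration is good to about 2 mm. A picture is of the moment at which its call begins. There is no depth.
- order.hand_in(): hands the job in, once; it reports no verdict.
The state is a dict: "time": time; "joint_positions": joint angles; "qvel": joint speeds; "effort": joint torques, N m; "position": TCP position; "eef_rot": TCP orientation; "contact_force": force on the tool from outside, world axes, zero at the start; "wrist_torque": the same for the moment, N m; "opening": finger opening in m.
Only numpy, scipy, OpenCV 4.12 (cv2) and the standard library are available. Lean on these libraries where they do the work, as an engineer would, in place of code of your own. Each camera call takes 0.05 s, during which the arm holds its last target.

### The job

Gather one shackle kit from the bench into the grey kit tray: the link plate with rounded ends into the oblong cradle between its corner lips, the six-sided nut flat in the round dish, and the flanged bush, flange down, over the post with the wide flat washer lying on top of it, also over the post. Leave the look-alikes (the square-ended plate, the four-sided nut and the sleeve without a flange) where they are.

Things in the scene. Friction and masses are not known exactly. Their poses are not given: they have to be found in the camera images.
- plate_c (a point): Link plate to be gathered: bare steel bar, 90 long x 28 wide x 10 thick, ROUNDED ends, two dark holes; lies flat on the bench. The point is its centre, half-way up; x along its length, z up.
- bush_c (a point): Flanged bush to be gathered: upright steel tube, 40 outside diameter, 40 tall overall, 30 bore (bush wall 5), with a flange 56 in diameter and 8 thick at its foot; stands flange down. The point is on its axis, half-way up (20 above its foot); z up along the axis.
- washer_c (a point): Wide flat washer to be gathered: steel ring 58 in diameter, 10 thick, 28 bore; lies flat on the bench. The point is its centre, half-way up; z is its axis.
- nut_c (a point): Six-sided steel nut to be gathered: 46 across flats (53 across corners), 24 tall, open bore; lies flat. The point is its centre, half-way up; z is its axis and x is square to one pair of flats (the other pairs at 60 and 120 degrees from it).
- square_plate_c (a point): Look-alike, to be left: steel bar 90 x 28 x 10 with two dark holes like the link plate, but with SQUARE ends. The point is its centre, half-way up; x along its length.
- sleeve_c (a point): Look-alike, to be left: plain steel tube 40 outside diameter, 40 tall, 30 bore, WITHOUT a flange, standing upright. The point is on its axis, half-way up.
- square_nut_c (a point): Look-alike, to be left: FOUR-sided steel nut, 46 across flats (65 across corners), 24 tall. The point is its centre, half-way up; x square to one pair of sides.
- cradle: Oblong cradle for the link plate, fixed in the kit tray. Dark steel base 120 x 56 x 6 thick; lips 5 thick rise 12 above the base across both ends and for 26 at the corners of the long sides, which are open for 68 in the middle, where fingers can pass. Room inside the lips 110 x 46. Origin: centre of its underside (4 above the bench); x along its length, z up.
- stand: Post stand for the bush and washer, fixed in the kit tray (grey, 282 x 140, rim 18 above the bench, holding cradle, stand and dish 88 apart in a row square to their x, in any order): dark steel base 70 x 70 x 6 thick with a post 14 in diameter at its centre, its tapered tip 62 above the underside. Origin: centre of its underside (4 above the bench), on the post's axis; x parallel to the cradle's x; z up.
- dish: Round dish for the nut, fixed in the kit tray: dark steel, 86 outside diameter, 78 inside, floor 5 thick, rim 15 above its underside. Origin: centre of its underside (4 above the bench); x parallel to the cradle's x; z up.
Mind the look-alikes: they are no part of the job. Leave any brown or yellow look-alike of the part that bears plate_c alone.

How it is judged:
By the outcome, as a careful person would: the job done as asked, in the order asked, and still so for the second after the job is handed in, with the robot touching nothing.
It also fails if it takes over 109 s, if anything falls off the work surface, if the arm or the gripper's body presses on something with over 40 N, if the wrist force passes 120 N, or if a joint passes its speed limit or range.

## Working session

There is one attempt and no reset: what is moved stays moved. The work goes in short steps, Python scripts to look and compute and a shell command to move; the robot and the scene stay as the last step left them, time stands still between calls to the robot, and variables do not carry over. Pictures are saved under pics/ and viewed, and the job is handed in when it is done.

```bash
ls; mkdir -p pics; python3 - <<'E'
from rig import telemetry, optics, order
import cv2
s=telemetry.observe(); print(s)
for n in ("top","side"):
    f=optics.grab_frame(n); cv2.imwrite(f"pics/{n}0.png",f["pixels"][:,:,::-1]); print(n,f["camera_matrix"],f["D"],f["T"])
E
```

```text
pics
{'time': 0.0, 'joint_positions': array([-1.36152342e+00,  2.07437240e-01,  1.54297037e+00, -1.21125272e-05,
        1.39348152e+00, -1.50510310e-01]), 'qvel': array([-0.00194943,  0.00095852, -0.00140702,  0.00018315,  0.00064396,
        0.00017694]), 'effort': array([-1.05988991e-03, -3.83037758e+01, -2.91596711e+01, -2.09491291e-04,
        1.05798521e-02,  4.48089864e-06]), 'position': array([ 0.20226188, -0.53744129,  0.23010818]), 'eef_rot': array([-3.08863836e+00, -5.61695634e-01,  1.24596923e-04]), 'contact_force': array([-0.62556407, -0.12863336,  0.43176661]), 'wrist_torque': array([ 0.01396208, -0.01703874, -0.05882752]), 'opening': 0.08529631647222856}
top [[446.66901229   0.         279.81055882]
 [  0.         446.66901229 204.28014184]
 [  0.           0.           1.        ]] [-0.00283908  0.          0.          0.          0.        ] [[-0.01786691  0.98089053 -0.19373833  0.29000524]
 [-0.99980479 -0.01589291  0.01173858  0.03096274]
 [ 0.00843519  0.19391025  0.98098301  1.06796335]
 [ 0.          0.          0.          1.        ]]
side [[394.54925105   0.         279.20358593]
 [  0.         394.54925105 210.60206011]
 [  0.           0.           1.        ]] [-0.09386781  0.          0.          0.          0.        ] [[-0.7155204   0.52764363 -0.45784577  0.0704396 ]
 [-0.69858056 -0.53669752  0.47322402  0.46841554]
 [ 0.00396895  0.6584436   0.75261961  0.81503664]
 [ 0.          0.          0.          1.        ]]
```

View pics/top0.png

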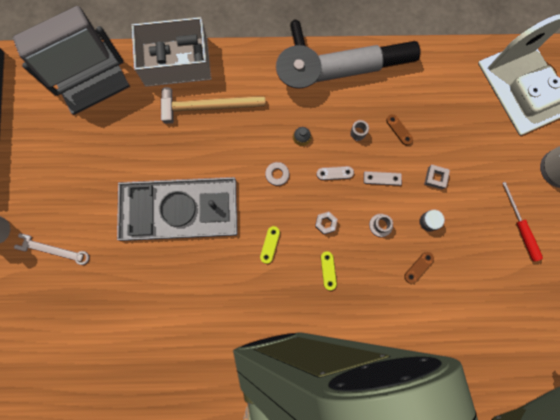

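View pics/side0.png

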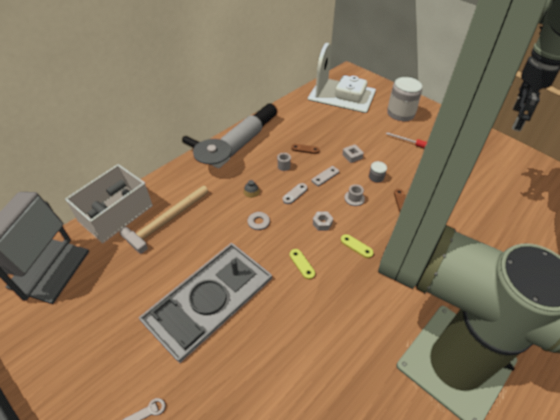

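The top view shows the washer near (277,174), the rounded plate at (335,173), the square plate at (383,179), the hex nut at (327,224), the bush at (382,226) and the tray around (178,209). I'll zoom in to confirm.

```bash
cat > h.py <<'E'
import numpy as np, cv2
from rig import telemetry, optics, order
from scipy.spatial.transform import Rotation as R
def ray(f,uv):
    p=cv2.undistortPoints(np.array(uv,float).reshape(-1,1,2),f["camera_matrix"],np.array(f["D"],float)).reshape(-1,2)
    d=np.c_[p[:,0],-p[:,1],-np.ones(len(p))]@f["T"][:3,:3].T
    return f["T"][:3,3],d
def onz(f,uv,z):
    o,d=ray(f,uv); return o+d*((z-o[2])/d[:,2])[:,None]
def proj(f,P):
    P=np.atleast_2d(P).astype(float); T=f["T"]; q=(P-T[:3,3])@T[:3,:3]; q=q*[1,-1,-1]
    return cv2.projectPoints(q,np.zeros(3),np.zeros(3),f["camera_matrix"],np.array(f["D"],float))[0].reshape(-1,2)
def crop(f,x0,x1,y0,y1,k,name):
    cv2.imwrite("pics/"+name,cv2.resize(f["pixels"][y0:y1,x0:x1,::-1],None,fx=k,fy=k,interpolation=cv2.INTER_CUBIC))
E
python3 - <<'E'
from h import *
f=optics.grab_frame("top"); np.save("top0.npy",f,allow_pickle=True)
crop(f,255,455,110,260,4,"a1.png"); crop(f,110,250,170,250,5,"a2.png")
g=optics.grab_frame("side"); np.save("side0.npy",g,allow_pickle=True)
crop(g,230,390,120,270,4,"a3.png"); crop(g,135,280,240,355,5,"a4.png")
E
```

```text
(no output)
```

View pics/a1.png

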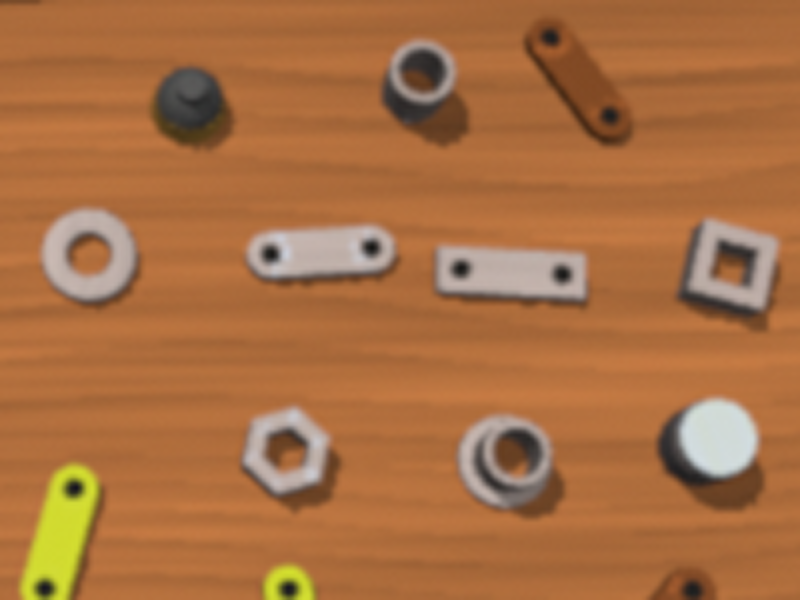

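View pics/a2.png

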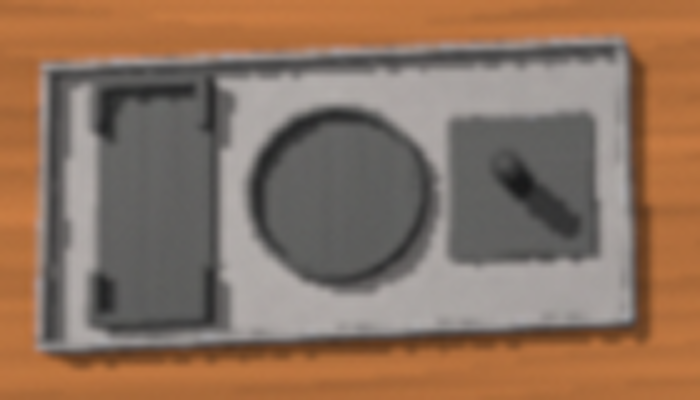

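View pics/a3.png

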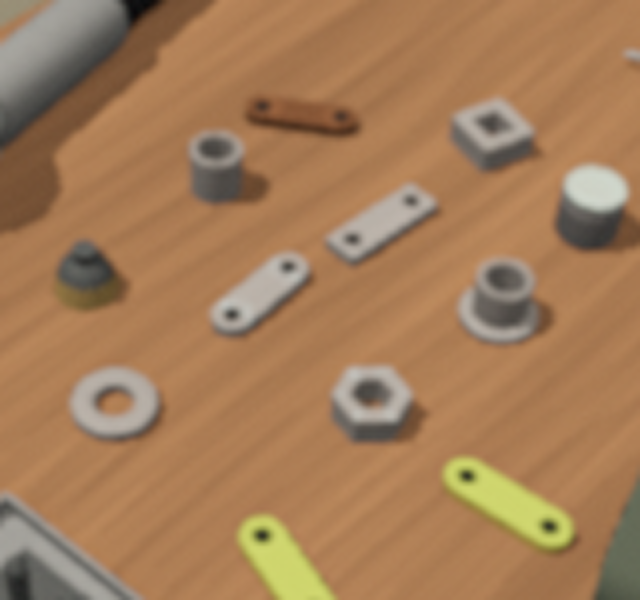

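View pics/a4.png

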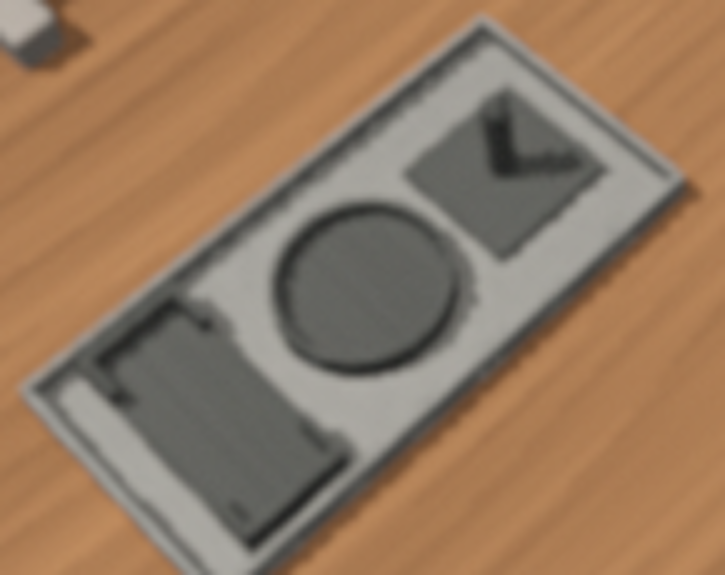

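```bash
cat > meas.py <<'E'
from h import *
def seg(f,win,sthr=80,vthr=0,vmax=256):
    x0,x1,y0,y1=win; k=8
    im=cv2.resize(f["pixels"][y0:y1,x0:x1],None,fx=k,fy=k,interpolation=cv2.INTER_CUBIC)
    h=cv2.cvtColor(im,cv2.COLOR_RGB2HSV); m=((h[...,1]<sthr)&(h[...,2]>=vthr)&(h[...,2]<vmax)).astype(np.uint8)
    cs,_=cv2.findContours(m,cv2.RETR_EXTERNAL,cv2.CHAIN_APPROX_NONE)
    c=max(cs,key=cv2.contourArea).reshape(-1,2)
    return (c+0.5)/k-0.5+[x0,y0]
def rect(P):
    P=(P[:,:2]*1000).astype(np.float32); return cv2.minAreaRect(P)
def circ(P): 
    P=P[:,:2]*1000; A=np.c_[2*P,np.ones(len(P))]; s=np.linalg.lstsq(A,(P**2).sum(1),rcond=None)[0]
    return s[:2],np.sqrt(s[2]+s[:2]@s[:2])
E
python3 - <<'E'
from meas import *
f=np.load("top0.npy",allow_pickle=True).item()
g=np.load("side0.npy",allow_pickle=True).item()
W={"washer":((262,293,158,190),.01),"plate":((312,358,160,187),.01),"sq":((360,405,165,190),.01),"nut":((311,345,208,240),.024),"bush":((366,397,212,242),.04)}
S={"washer":((244,274,208,236),.01),"plate":((279,310,180,206),.01),"nut":((310,338,208,235),.024),"bush":((340,370,180,208),.04)}
for nm,F,D in(("top",f,W),("side",g,S)):
  for n,(w,z) in D.items():
    for v in (0,140,):
      try:
        c=seg(F,w,90,v);P=onz(F,c,z);print(nm,n,v,"circ",*[np.round(a,1) for a in circ(P)],"rect",np.round(np.array(sum([list(a) if hasattr(a,'__len__') else [a] for a in rect(P)],[])),1))
      except Exception as e: print(nm,n,e)
for nm,F,w in(("top",f,(110,250,170,250)),("side",g,(130,285,235,365))):
  c=seg(F,w,70,0); P=onz(F,c,.018); print(nm,rect(P)); 
# post tip, crop coords
cc=lambda x,y,x0,y0,k:[x0+(x+.5)/k-.5,y0+(y+.5)/k-.5]
a,b=cc(505,162,110,170,5),cc(497,108,135,240,5)
print("tip",onz(f,[a],.066),onz(g,[b],.066))
E
```

```text
top washer 0 circ [576.2  24.1] 29.2 rect [576.2  24.   58.2  58.8  89.1]
top washer 140 circ [577.3  24.6] 28.5 rect [577.6  24.4  57.2  57.2  76.9]
top plate 0 circ [ 575.8 -117.8] 32.2 rect [ 575.7 -117.7   31.5   91.4    2.2]
top plate 140 circ [ 576.5 -117.8] 31.6 rect [ 576.8 -117.6   29.2   91.4    2.2]
top sq 0 circ [ 560.6 -233.8] 34.6 rect [ 560.6 -233.9   93.    31.3   85.9]
top sq 140 circ [ 561.6 -233.9] 33.9 rect [ 561.8 -234.    92.9   28.8   86.2]
top nut 0 circ [450.5 -90. ] 25.3 rect [450.5 -90.1  53.6  48.9  45.2]
top nut 140 circ [451.8 -90.2] 24.5 rect [451.7 -90.7  53.   47.2  47.7]
top bush 0 circ [ 440.6 -215.7] 27.3 rect [ 440.1 -215.3   54.6   54.4   86.2]
top bush 140 circ [ 442.9 -216.3] 23.7 rect [ 443.9 -214.3   47.4   56.6   32.6]
side washer 0 circ [576.5  25.6] 31.1 rect [576.4  25.7  60.9  63.4  67.7]
side washer 140 circ [578.6  25. ] 29.8 rect [578.7  24.5  60.7  58.6  65.4]
side plate 0 circ [ 576.  -116.2] 36.0 rect [ 575.7 -116.1   36.5   97.8    2.3]
side plate 140 circ [ 578.3 -117.2] 34.7 rect [ 578.1 -116.4   31.9   97.1    2.3]
side nut 0 circ [448.5 -84.5] 30.6 rect [447.7 -84.9  54.8  65.5  44.3]
side nut 140 circ [453.4 -90.3] 25.9 rect [453.3 -90.6  54.8  49.   45.7]
side bush 0 circ [ 435.7 -203.9] 35.1 rect [ 438.1 -203.1   55.6   82.3   40.5]
side bush 140 circ [ 435.5 -205.3] 30.8 rect [ 439.3 -203.6   50.3   83.2   30.8]
top ((492.0429992675781, 264.4984130859375), (141.96861267089844, 283.64117431640625), 1.8024263381958008)
side ((490.4757385253906, 266.07794189453125), (147.64178466796875, 283.7752685546875), 1.784867286682129)
tip [[0.49576304 0.17708498 0.066     ]] [[0.49263209 0.17877686 0.066     ]]
```

```bash
cat >> h.py <<'E'
def ya(s=None):
    s=s or telemetry.observe(); M=R.from_rotvec(s["eef_rot"]).as_matrix(); return np.degrees(np.arctan2(M[1,1],M[0,1]))
def go(x,y,z,yaw):
    "shift/turn in tool axes (mm, deg) to the target (mm, deg; yaw = world angle of tool y)"
    s=telemetry.observe(); M=R.from_rotvec(s["eef_rot"]).as_matrix()
    d=np.array([x,y,z])-s["position"]*1000
    a=np.radians(yaw); Y=np.array([np.cos(a),np.sin(a),0]); Z=np.array([0,0,-1.]); T=np.c_[np.cross(Y,Z),Y,Z]
    rv=R.from_matrix(M.T@T).as_rotvec(degrees=True)
    print("t",round(s["time"],2),"pos",np.round(s["position"]*1000,1),"yaw",round(ya(s),1),"open",round(s["opening"]*1000,1),"F",np.round(s["contact_force"],1))
    print("world d",np.round(d,1),"tool shift now",np.round(M.T@d,1),"| in target axes",np.round(T.T@d,1),"turn",np.round(rv,1))
E
python3 - <<'E'
from meas import *
f=np.load("top0.npy",allow_pickle=True).item();g=np.load("side0.npy",allow_pickle=True).item()
cc=lambda x,y,x0,y0,k:[x0+(x+.5)/k-.5,y0+(y+.5)/k-.5]
print("bush",onz(f,[cc(517,457,255,110,4)],.04),onz(g,[cc(504,281,230,120,4)],.04))
print("sleeve",onz(f,[cc(422,73,255,110,4)],.04))
P=onz(f,seg(f,(311,345,208,240),90,140),.024)[:,:2]*1000
c=P.mean(0);d=P-c;m=cv2.moments(P.astype(np.float32).reshape(-1,1,2));c=np.array([m['m10'],m['m01']])/m['m00'];d=P-c
n=np.arange(0,60,1.);w=[np.ptp(P@[np.cos(np.radians(a)),np.sin(np.radians(a))]) for a in n]
th=np.arctan2(d[:,1],d[:,0]);r=np.hypot(*d.T)
# resample by angle
q=np.radians(np.arange(0,360));o=np.argsort(th%(2*np.pi));rr=np.interp(q,(th%(2*np.pi))[o],r[o])
F=(rr*np.exp(6j*q)).sum(); print("nut",c,"corner angle mod60",np.degrees(np.angle(F))/6%60, "minwidth",n[np.argmin(w)],min(w))
go(577,-117.5,150,2.2)
E
```

```text
bush [[ 0.44254341 -0.22304107  0.04      ]] [[ 0.44497465 -0.22040796  0.04      ]]
sleeve [[ 0.67927409 -0.18006507  0.04      ]]
nut [451.8127953  -90.25878345] corner angle mod60 45.345410691285004 minwidth 15.0 46.9815418195285
t 0.2 pos [ 202.3 -537.7  230.5] yaw -69.4 open 85.5 F [-0.6 -0.5  0.7]
world d [374.7 420.2 -80.5] tool shift now [ 498.6 -261.3   81. ] | in target axes [405.5 390.5  80.5] turn [ -0.1  -0.1 -71.6]
```

```bash
python3 -m jog '[[[42,-22,0,0,0,0,0],[42,-22,0,0,0,0,0],[42,-22,0,0,0,0,0],[42,-22,0,0,0,0,0],[42,-22,0,0,0,0,0],[42,-22,0,0,0,0,0],[42,-22,0,0,0,0,0],[42,-22,0,0,0,0,0]]]' 40; python3 -c "
from h import *
go(577,-117.5,100,2.2)"
```

```text
time: 1.0
position: [0.4598, -0.2507, 0.2288]
eef_rot: [-3.095, -0.54, 0.001]
contact_force: [0.9, 0.1, 0.5]
opening: 0.0429
t 1.0 pos [ 459.8 -250.7  228.8] yaw -70.2 open 42.9 F [0.9 0.1 0.5]
world d [ 117.2  133.2 -128.8] tool shift now [155.5 -85.6 128.6] | in target axes [128.6 122.2 128.8] turn [ -0.    0.  -72.4]
```

```bash
python3 -m jog '[[[20,2,10,0,0,-8.5,0],[20,2,10,0,0,-8.5,0],[20,2,10,0,0,-8.5,0],[20,2,10,0,0,-8.5,0],[20,2,10,0,0,-8.5,0],[20,2,10,0,0,-8.5,0],[20,2,10,0,0,-8.5,0],[20,2,10,0,0,-8.5,0]]]'; python3 -c "
from h import *
go(577,-117.5,60,2.2)"
```

```text
time: 1.8
position: [0.5765, -0.136, 0.1465]
eef_rot: [2.242, 2.196, 0.001]
contact_force: [-0.1, -0.5, 0.1]
opening: 0.0428
t 1.8 pos [ 576.5 -136.   146.5] yaw -1.2 open 42.8 F [-0.1 -0.5  0.1]
world d [  0.5  18.5 -86.5] tool shift now [18.7 -0.1 86.5] | in target axes [18.5  1.2 86.5] turn [ 0.1  0.1 -3.4]
```

```bash
python3 -m jog '[[[9,0,30,0,0,-3.4,0],[9.5,1,30,0,0,0,0],[0,0,25,0,0,0,0],[0,0,0,0,0,0,0]]]'; python3 - <<'E'
from h import *
go(577,-117.5,4,2.2)
f=optics.grab_frame("top");crop(f,255,455,110,260,4,"b1.png");f=optics.grab_frame("side");crop(f,230,390,120,270,4,"b2.png")
E
```

```text
time: 2.2
position: [0.5776, -0.1131, 0.0573]
eef_rot: [2.167, 2.274, 0.001]
contact_force: [0.0, -0.2, -0.3]
opening: 0.0426
t 2.2 pos [ 577.6 -113.1   57.3] yaw 2.8 open 42.6 F [ 0.  -0.2 -0.3]
world d [ -0.6  -4.4 -53.3] tool shift now [-4.4 -0.8 53.3] | in target axes [-4.4 -0.7 53.3] turn [ 0.  -0.   0.6]
```

View pics/b2.png

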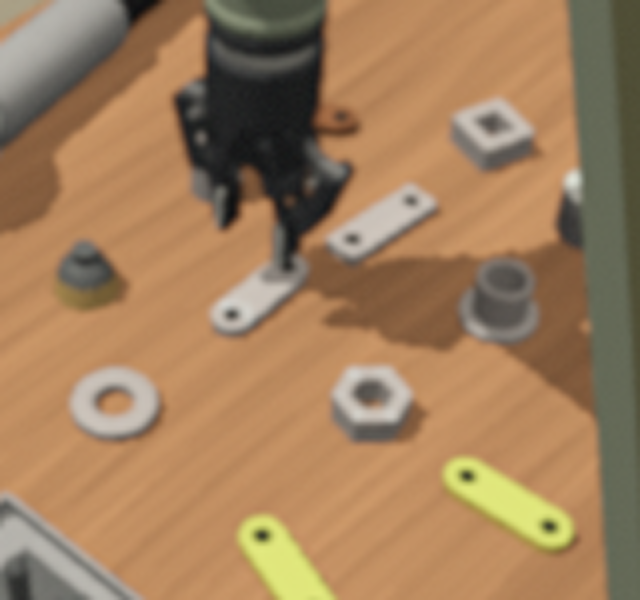

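View pics/b1.png

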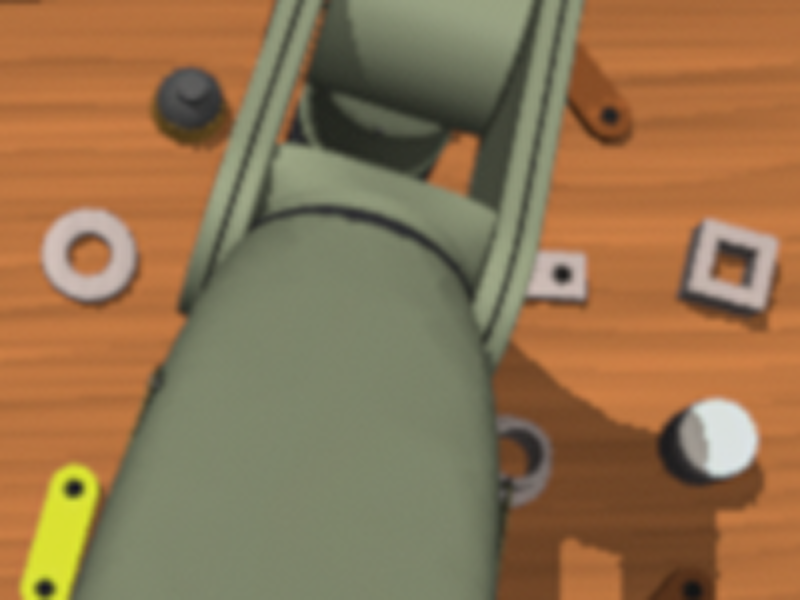

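```bash
python3 -m jog '[[[-4,-0.7,25,0,0,0.6,0],[0,0,20,0,0,0,0],[0,0,3,0,0,0,0],[0,0,0,0,0,0,0]]]'; python3 - <<'E'
from h import *
go(577,-117.5,3,2.2)
f=optics.grab_frame("side");crop(f,250,340,150,220,8,"b3.png")
E
```

```text
time: 2.7
position: [0.5883, -0.1226, 0.0214]
eef_rot: [2.165, 2.244, 0.016]
contact_force: [-0.4, -0.6, -0.9]
opening: 0.0427
t 2.7 pos [ 588.3 -122.6   21.4] yaw 2.1 open 42.7 F [-0.4 -0.6 -0.9]
world d [-11.3   5.1 -18.4] tool shift now [  5.7 -11.6  18.1] | in target axes [  5.5 -11.1  18.4] turn [ 1.3  0.5 -0.1]
```

View pics/b3.png

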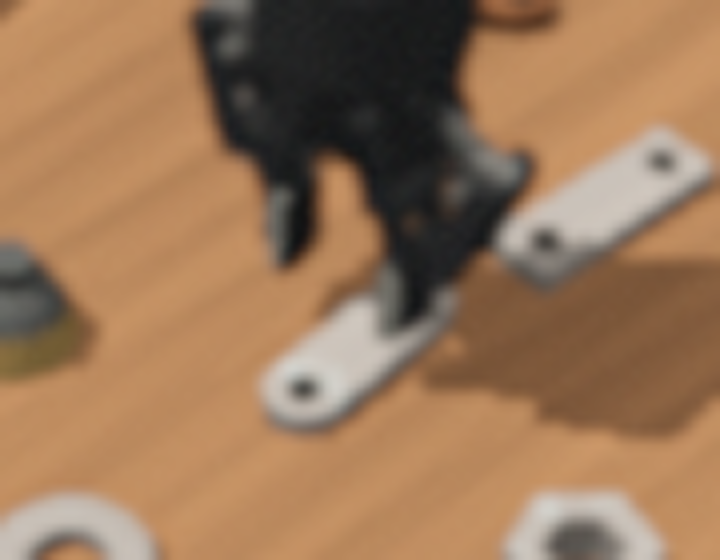

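```bash
python3 -m jog '[[[0,0,0,0,0,0,0],[0,0,0,0,0,0,0]]]'; python3 -c "
from h import *
print(telemetry.observe())
go(577,-117.5,20,2.2)"
```

```text
time: 2.95
position: [0.5907, -0.1236, 0.025]
eef_rot: [2.162, 2.24, 0.02]
contact_force: [-0.1, 0.2, 0.0]
opening: 0.0428
{'time': 2.95, 'joint_positions': array([-3.49754808e-01,  4.87336561e-01,  1.64013425e+00,  3.58706123e-04,
        9.83065355e-01, -3.85534994e-01]), 'qvel': array([-0.00073388, -0.0164119 , -0.00962928, -0.00084013,  0.00622297,
       -0.00068818]), 'effort': array([-2.10384093e-02, -4.36505735e+01, -2.29770720e+01, -1.75935864e-03,
       -1.18477433e-01, -3.55758414e-05]), 'position': array([ 0.59073283, -0.12361462,  0.02501876]), 'eef_rot': array([2.16189475, 2.24022986, 0.02004405]), 'contact_force': array([-0.07930165,  0.17545125,  0.03321032]), 'wrist_torque': array([0.00263264, 0.06308158, 0.0158103 ]), 'opening': 0.04282470521541143}
t 2.95 pos [ 590.7 -123.6   25. ] yaw 2.0 open 42.8 F [-0.1  0.2  0. ]
world d [-13.7   6.1  -5. ] tool shift now [  6.7 -13.6   4.6] | in target axes [  6.6 -13.5   5. ] turn [ 1.7  0.7 -0.2]
```

```bash
python3 -m jog '[[[6.6,-13.5,-25,1.7,0.7,-0.2,0]]]'; python3 -c "
from h import *
go(577,-117.5,50,2.2)";python3 -m jog '[[[0,0,0,0,0,0,0]]]';python3 -m jog '[[[0,0,0,0,0,0,0]]]'; python3 -c "
from h import *
go(577,-117.5,50,2.2)"
```

```text
time: 3.05
position: [0.5744, -0.1168, 0.0478]
eef_rot: [-2.174, -2.26, 0.004]
contact_force: [0.3, -0.1, 0.0]
opening: 0.0428
t 3.05 pos [ 574.4 -116.8   47.8] yaw 2.2 open 42.8 F [ 0.3 -0.1  0. ]
world d [ 2.6 -0.7  2.2] tool shift now [-0.8  2.6 -2.3] | in target axes [-0.8  2.6 -2.2] turn [-0.3 -0.2  0. ]
time: 3.15
position: [0.577, -0.1175, 0.0517]
eef_rot: [2.177, 2.264, 0.001]
contact_force: [1.0, -0.2, 0.6]
opening: 0.0426
time: 3.25
position: [0.5772, -0.1175, 0.0523]
eef_rot: [2.177, 2.264, 0.002]
contact_force: [-0.7, -0.3, 0.1]
opening: 0.0431
t 3.25 pos [ 577.2 -117.5   52.3] yaw 2.2 open 43.1 F [-0.7 -0.3  0.1]
world d [-0.2  0.  -2.3] tool shift now [ 0.  -0.2  2.3] | in target axes [ 0.  -0.2  2.3] turn [0.1 0.  0. ]
```

```bash
for i in 1 2; do python3 -m jog '[[[0,0,13,0,0,0,0]]]' | head -4; done;  python3 -c "
from h import *
go(577,-117.5,4,2.2);print(telemetry.observe()['joint_positions'])"; python3 -m jog '[[[0,0,0,0,0,0,0]]]'; python3 -m jog '[[[0,0,5,0,0,0,0]]]';python3 -m jog '[[[0,0,0,0,0,0,0]]]'; python3 -c "
from h import *
go(577,-117.5,4,2.2);print(telemetry.observe()['joint_positions'])"
```

```text
time: 3.35
position: [0.5797, -0.1184, 0.0412]
eef_rot: [2.172, 2.26, 0.006]
contact_force: [0.1, -0.7, -0.3]
time: 3.45
position: [0.5796, -0.1183, 0.027]
eef_rot: [2.172, 2.26, 0.006]
contact_force: [-0.3, -0.1, -0.5]
t 3.45 pos [ 579.6 -118.3   27. ] yaw 2.3 open 42.9 F [-0.3 -0.1 -0.5]
world d [ -2.6   0.8 -23. ] tool shift now [ 1.  -2.8 23. ] | in target axes [ 0.9 -2.6 23. ] turn [0.4 0.2 0.1]
[-3.47842215e-01  4.76052345e-01  1.65207807e+00  4.59007843e-04
  1.00554364e+00 -3.87411403e-01]
time: 3.55
position: [0.5773, -0.1176, 0.0237]
eef_rot: [2.176, 2.263, 0.002]
contact_force: [0.1, -0.6, -0.1]
opening: 0.0426
time: 3.65
position: [0.5772, -0.1176, 0.0177]
eef_rot: [2.177, 2.263, 0.002]
contact_force: [-0.8, -0.4, 0.5]
opening: 0.0425
time: 3.75
position: [0.5758, -0.1171, 0.0158]
eef_rot: [-2.176, -2.263, 0.001]
contact_force: [-0.2, 0.3, 0.8]
opening: 0.0425
t 3.75 pos [ 575.8 -117.1   15.8] yaw 2.2 open 42.5 F [-0.2  0.3  0.8]
world d [  1.2  -0.4 -11.8] tool shift now [-0.5  1.2 11.8] | in target axes [-0.5  1.2 11.8] turn [-0.1 -0.1  0. ]
[-3.48047531e-01  4.92034104e-01  1.65728402e+00  4.37967330e-04
  9.94291841e-01 -3.87385894e-01]
```

```bash
for i in 1 2; do python3 -m jog '[[[0,0.5,4,0,0,0,0],[0,0,0,0,0,0,0]]]' | sed -n 2,4p; done;  python3 - <<'E'
from h import *
go(577,-117.5,4,2.2)
f=optics.grab_frame("side");crop(f,250,340,150,220,8,"b4.png")
E
```

```text
position: [0.576, -0.117, 0.0108]
eef_rot: [-2.176, -2.262, 0.001]
contact_force: [-1.3, -0.1, -0.6]
position: [0.5769, -0.1171, 0.0068]
eef_rot: [-2.176, -2.263, 0.001]
contact_force: [0.4, -0.7, 0.7]
t 4.15 pos [ 576.9 -117.1    6.8] yaw 2.2 open 42.7 F [ 0.4 -0.7  0.7]
world d [ 0.1 -0.4 -2.8] tool shift now [-0.4  0.1  2.8] | in target axes [-0.4  0.1  2.8] turn [-0.1 -0.1  0. ]
```

View pics/b4.png

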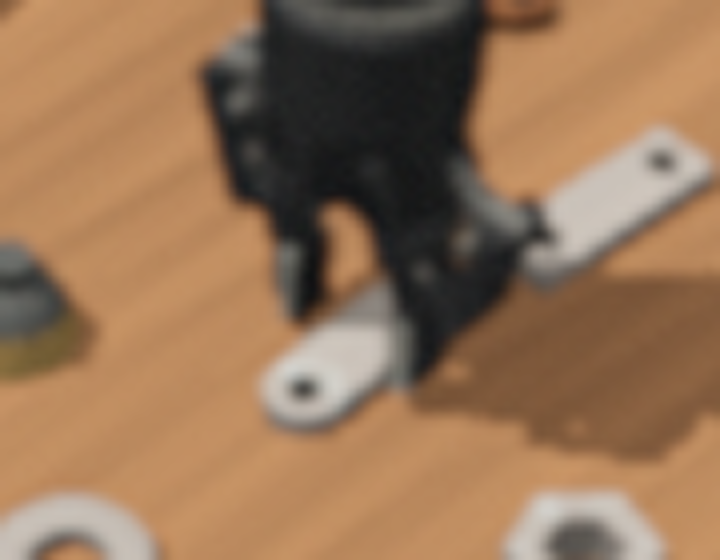

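The side view shows the fingers straddling the plate, with tips at about (300,315) and (400,390) in the crop. I'll lower a little and close.

```bash
python3 -m jog '[[[0,0,3,0,0,0,0],[0,0,0,0,0,0,-1],[0,0,0,0,0,0,-1],[0,0,0,0,0,0,-1],[0,0,0,0,0,0,-1],[0,0,0,0,0,0,-1]]]' 60;  python3 -m jog '[[[0,0,-8,0,0,0,-1],[0,0,-15,0,0,0,-1],[0,0,-25,0,0,0,-1],[0,0,-35,0,0,0,-1],[0,0,-35,0,0,0,-1]]]' 60;python3 - <<'E'
from h import *
go(488.7,353,120,91.8)
f=optics.grab_frame("side");crop(f,250,340,110,220,6,"b5.png")
E
```

```text
time: 4.8
position: [0.578, -0.1175, 0.0049]
eef_rot: [2.177, 2.264, 0.001]
contact_force: [0.1, -1.3, 0.2]
opening: 0.0254
time: 5.3
position: [0.5717, -0.1153, 0.1215]
eef_rot: [-2.167, -2.253, 0.01]
contact_force: [0.7, -1.0, -2.3]
opening: 0.0253
t 5.3 pos [ 571.7 -115.3  121.5] yaw 2.2 open 25.3 F [ 0.7 -1.  -2.3]
world d [-83.  468.3  -1.5] tool shift now [471.1 -64.7   5.6] | in target axes [ 68.3 470.7   1.5] turn [ -0.4  -1.  -89.6]
```

View pics/b5.png

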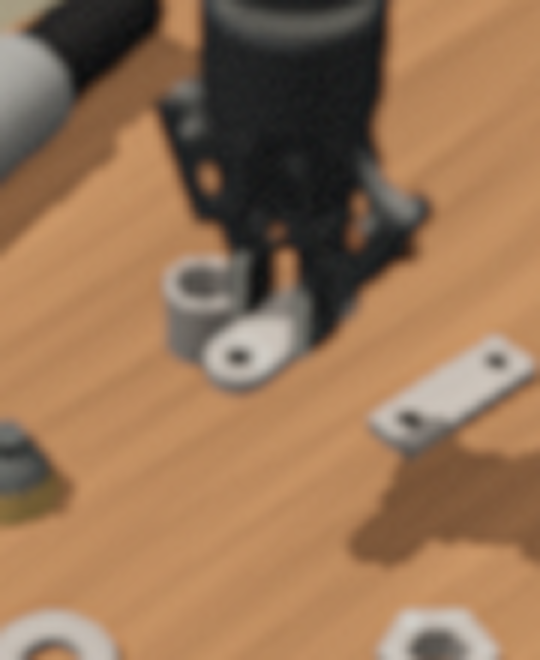

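```bash
python3 -m jog '[[[42,-6,0,0,0,0,-1],[42,-6,0,0,0,0,-1],[42,-6,0,0,0,0,-1],[42,-6,0,0,0,0,-1],[42,-6,0,0,0,0,-1],[42,-6,0,0,0,0,-1],[42,-6,0,0,0,0,-1],[42,-6,0,0,0,0,-1]]]';python3 - <<'E'
from h import *
go(488.7,353,130,91.8)
E
```

```text
time: 6.15
position: [0.5219, 0.2214, 0.1426]
eef_rot: [2.179, 2.239, 0.02]
contact_force: [0.7, -0.7, -1.8]
opening: 0.0254
t 6.15 pos [521.9 221.4 142.6] yaw 1.5 open 25.4 F [ 0.7 -0.7 -1.8]
world d [-33.2 131.6 -12.6] tool shift now [132.5 -29.9  11.5] | in target axes [ 29.  132.6  12.6] turn [  0.8   1.1 -90.3]
```

```bash
python3 -m jog '[[[12,6,1,0,0,-8.4,-1],[12,6,1,0,0,-8.4,-1],[12,6,1,0,0,-8.4,-1],[12,6,1,0,0,-8.4,-1],[12,6,1,0,0,-8.4,-1],[12,6,1,0,0,-8.4,-1],[12,6,1,0,0,-8.4,-1],[12,6,1,0,0,-8.4,-1]]]';python3 - <<'E'
from h import *
go(488.7,353,130,91.8)
E
```

```text
time: 6.95
position: [0.5109, 0.3328, 0.1419]
eef_rot: [0.528, 3.069, 0.01]
contact_force: [-0.4, 0.5, -1.9]
opening: 0.0253
t 6.95 pos [510.9 332.8 141.9] yaw 70.5 open 25.3 F [-0.4  0.5 -1.9]
world d [-22.2  20.2 -11.9] tool shift now [28.  11.5 11.3] | in target axes [21.5 20.9 11.9] turn [  0.3   1.6 -21.3]
```

```bash
python3 -m jog '[[[9,5,4,0,0.5,-7.5,-1],[8,6,4,0,0.5,-7,-1],[7,7,4,0,0.5,-6,-1],[0,0,0,0,0,0,-1],[0,0,0,0,0,0,-1]]]';python3 - <<'E'
from h import *
go(488.7,353,80,91.8)
E
```

```text
time: 7.45
position: [0.4893, 0.3582, 0.1333]
eef_rot: [-0.053, 3.136, 0.011]
contact_force: [0.1, 0.4, -2.3]
opening: 0.0258
t 7.45 pos [489.3 358.2 133.3] yaw 92.0 open 25.8 F [ 0.1  0.4 -2.3]
world d [ -0.6  -5.2 -53.3] tool shift now [ 1.  -5.5 53.2] | in target axes [ 0.8 -5.1 53.3] turn [0.4 0.3 0.2]
```

```bash
python3 -m jog '[[[0.5,-3,14,0.4,0.3,0.2,-1],[0,-1,14,0,0,0,-1],[0,-1,14,0,0,0,-1],[0,0,10,0,0,0,-1],[0,0,0,0,0,0,-1],[0,0,0,0,0,0,-1]]]';python3 - <<'E'
from h import *
go(488.7,353,40,91.8)
f=optics.grab_frame("side");crop(f,135,280,220,355,5,"c1.png")
f=optics.grab_frame("top");crop(f,110,250,170,250,5,"c2.png")
E
```

```text
time: 8.05
position: [0.4893, 0.3505, 0.0758]
eef_rot: [0.037, -3.139, 0.004]
contact_force: [0.5, -0.4, -2.1]
opening: 0.026
t 8.05 pos [489.3 350.5  75.8] yaw 91.4 open 26.0 F [ 0.5 -0.4 -2.1]
world d [ -0.6   2.5 -35.8] tool shift now [ 0.5  2.6 35.8] | in target axes [ 0.5  2.5 35.8] turn [-0.1 -0.1 -0.4]
```

View pics/c1.png

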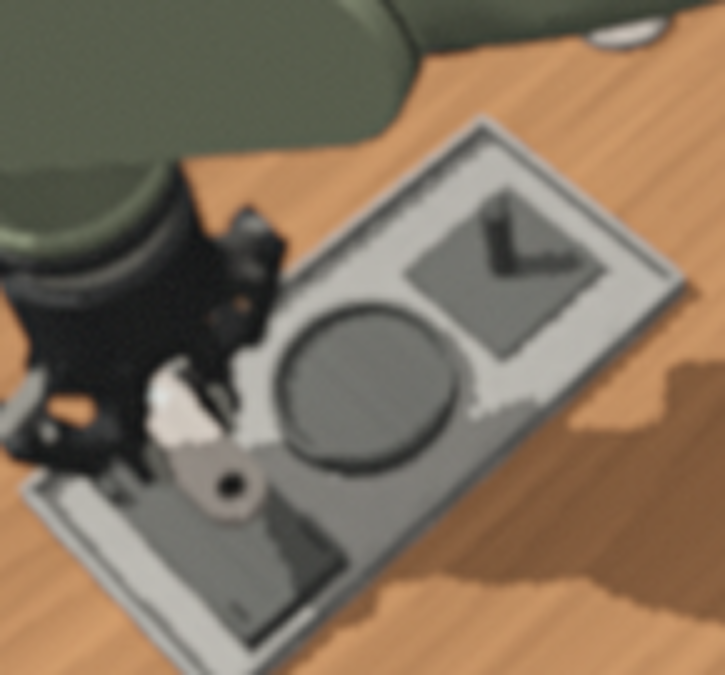

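View pics/c2.png

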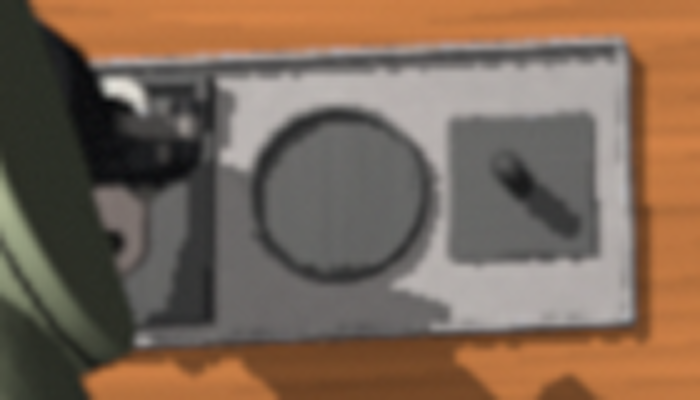

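```bash
python3 -m jog '[[[0.3,2.3,14,0,0,-0.3,-1],[0,0,14,0,0,0,-1],[0,0,8,0,0,0,-1],[0,0,0,0,0,0,-1],[0,0,0,0,0,0,-1]]]';python3 - <<'E'
from h import *
go(488.7,353,16,91.8)
E
```

```text
time: 8.65
position: [0.4898, 0.3539, 0.0381]
eef_rot: [-0.047, 3.141, -0.001]
contact_force: [-0.3, 0.3, -1.4]
opening: 0.0252
t 8.65 pos [489.8 353.9  38.1] yaw 91.7 open 25.2 F [-0.3  0.3 -1.4]
world d [ -1.1  -0.9 -22.1] tool shift now [ 1.1 -0.9 22.1] | in target axes [ 1.1 -0.9 22.1] turn [-0.1  0.  -0.1]
```

```bash
python3 -m jog '[[[1,-1,6,0,0,0,-1],[0,0,5,0,0,0,-1],[0,0,5,0,0,0,-1],[0,0,4,0,0,0,-1],[0,0,0,0,0,0,-1],[0,0,0,0,0,0,-1]]]';python3 - <<'E'
from h import *
go(488.7,353,16,91.8)
E
```

```text
time: 9.25
position: [0.4894, 0.353, 0.0172]
eef_rot: [-0.047, 3.139, -0.0]
contact_force: [0.3, 0.2, -1.7]
opening: 0.0258
t 9.25 pos [489.4 353.   17.2] yaw 91.7 open 25.8 F [ 0.3  0.2 -1.7]
world d [-0.7 -0.  -1.2] tool shift now [ 0.7 -0.   1.2] | in target axes [ 0.7 -0.   1.2] turn [-0.   0.1 -0.1]
```

```bash
python3 -m jog '[[[0.7,0,2,0,0,0,-1],[0,0,0,0,0,0,-1],[0,0,0,0,0,0,0],[0,0,0,0,0,0,0],[0,0,0,0,0,0,0],[0,0,0,0,0,0,0]]]';python3 -m jog '[[[0,0,-10,0,0,0,0],[0,0,-20,0,0,0,0],[0,0,-30,0,0,0,0],[0,0,-40,0,0,0,0],[0,0,-40,0,0,0,0],[0,0,-10,0,0,0,0]]]';python3 - <<'E'
from h import *
go(452,-90,150,75)
f=optics.grab_frame("side");crop(f,135,280,220,355,5,"c3.png")
E
```

```text
time: 9.85
position: [0.4907, 0.3542, 0.0174]
eef_rot: [-0.047, 3.135, 0.003]
contact_force: [-0.1, 0.1, -0.0]
opening: 0.0427
time: 10.45
position: [0.4886, 0.3531, 0.1736]
eef_rot: [-0.047, 3.138, 0.0]
contact_force: [-0.6, 0.1, 0.3]
opening: 0.0428
t 10.45 pos [488.6 353.1 173.6] yaw 91.7 open 42.8 F [-0.6  0.1  0.3]
world d [ -36.6 -443.1  -23.6] tool shift now [  49.9 -441.9   23.3] | in target axes [ -79.4 -437.5   23.6] turn [ 0.   0.2 16.7]
```

View pics/c3.png

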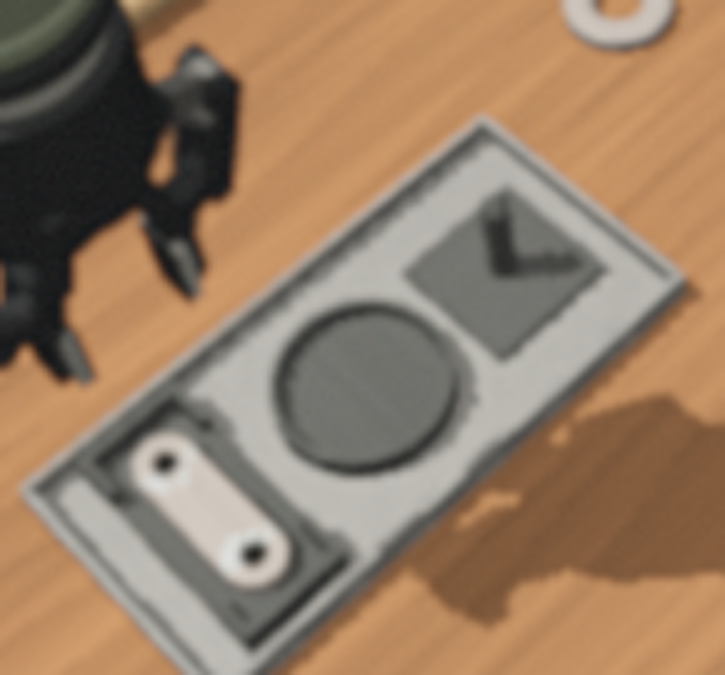

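The plate is seated inside the cradle lips, with holes at about (165,462) and (253,552) in the crop. The nut is next.

```bash
python3 -m jog '[[[3,-46,0,0,0,2.1,0.5],[3,-46,0,0,0,2.1,0.5],[3,-46,0,0,0,2.1,0.5],[1,-46,0,0,0,2.1,0.5],[-1,-46,0,0,0,2.1,0.5],[-2,-46,0,0,0,2.1,0.5],[-3,-46,3,0,0,2.1,0.5],[-3,-46,3,0,0,2.1,0.5]]]';python3 - <<'E'
from h import *
go(452,-90.2,90,75.3)
E
```

```text
time: 11.3
position: [0.4451, -0.0199, 0.16]
eef_rot: [-0.41, -3.111, -0.003]
contact_force: [0.8, -0.2, -0.6]
opening: 0.0647
t 11.3 pos [445.1 -19.9 160. ] yaw 75.0 open 64.7 F [ 0.8 -0.2 -0.6]
world d [  6.9 -70.3 -70. ] tool shift now [-25.1 -66.2  69.8] | in target axes [-24.5 -66.2  70. ] turn [ 0.1 -0.2 -0.3]
```

```bash
python3 -m jog '[[[-11,-28,25,0,0,0,0.5],[-8,-22,25,0,0,0,0.5],[-4,-10,20,0,0,0,0.5],[0,0,0,0,0,0,0.5],[0,0,0,0,0,0,0.5]]]';python3 - <<'E'
from h import *
go(452,-90.2,40,75.3)
E
```

```text
time: 11.8
position: [0.446, -0.0905, 0.0836]
eef_rot: [-0.427, -3.101, -0.004]
contact_force: [0.3, -0.1, 0.5]
opening: 0.064
t 11.8 pos [446.  -90.5  83.6] yaw 74.3 open 64.0 F [ 0.3 -0.1  0.5]
world d [  6.    0.3 -43.6] tool shift now [-6.2  1.8 43.5] | in target axes [-5.7  1.8 43.6] turn [ 0.1 -0.6 -1. ]
```

```bash
python3 -m jog '[[[-4,1.5,14,0,-0.5,-1,0.5],[-2,0,14,0,0,0,0.5],[0,0,14,0,0,0,0.5],[0,0,6,0,0,0,0.5],[0,0,0,0,0,0,0.5]]]';python3 - <<'E'
from h import *
go(452,-90.2,9,75.3)
f=optics.grab_frame("side");crop(f,280,360,160,240,7,"d1.png")
E
```

```text
time: 12.3
position: [0.4547, -0.0868, 0.0379]
eef_rot: [0.391, 3.114, 0.002]
contact_force: [-0.2, 0.3, -0.1]
opening: 0.0642
t 12.3 pos [454.7 -86.8  37.9] yaw 75.7 open 64.2 F [-0.2  0.3 -0.1]
world d [ -2.7  -3.4 -28.9] tool shift now [ 1.9 -4.  28.9] | in target axes [ 1.8 -4.  28.9] turn [0.1 0.2 0.4]
```

View pics/d1.png

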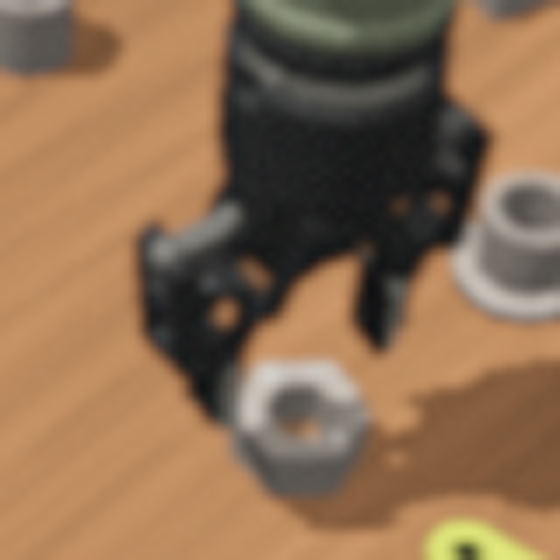

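```bash
python3 -m jog '[[[1.5,-3.5,8,0,0,0.3,0.5],[0,0,8,0,0,0,0.5],[0,0,6,0,0,0,0.5],[0,0,0,0,0,0,0.5],[0,0,0,0,0,0,0.5]]]';python3 - <<'E'
from h import *
go(452,-90.2,9,75.3)
E
```

```text
time: 12.85
position: [0.4543, -0.0904, 0.0166]
eef_rot: [0.398, 3.108, 0.0]
contact_force: [-0.4, 0.6, -0.1]
opening: 0.064
t 12.85 pos [454.3 -90.4  16.6] yaw 75.4 open 64.0 F [-0.4  0.6 -0.1]
world d [-2.3  0.2 -7.6] tool shift now [ 2.4 -0.4  7.6] | in target axes [ 2.3 -0.4  7.6] turn [0.1 0.5 0.1]
```

```bash
python3 -m jog '[[[2,0,5,0,0.3,0,0.5],[0,0,4,0,0,0,0.5],[0,0,0,0,0,0,0.5]]]';python3 - <<'E'
from h import *
go(452,-90.2,9,75.3)
f=optics.grab_frame("side");crop(f,280,360,160,240,7,"d2.png")
E
```

```text
time: 13.15
position: [0.4525, -0.0901, 0.0071]
eef_rot: [0.399, 3.113, 0.001]
contact_force: [-0.1, 0.9, 0.3]
opening: 0.0638
t 13.15 pos [452.5 -90.1   7.1] yaw 75.4 open 63.8 F [-0.1  0.9  0.3]
world d [-0.5 -0.1  1.9] tool shift now [ 0.4 -0.2 -1.9] | in target axes [ 0.4 -0.2 -1.9] turn [0.1 0.2 0.1]
```

View pics/d2.png

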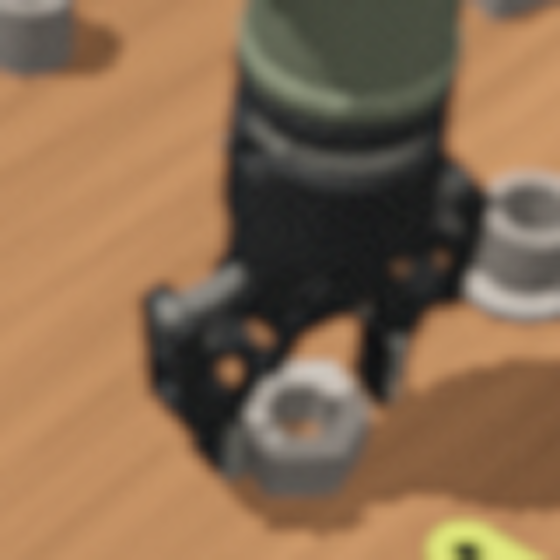

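```bash
python3 -m jog '[[[0,0,-2,0,0,0,-1],[0,0,0,0,0,0,-1],[0,0,0,0,0,0,-1],[0,0,0,0,0,0,-1],[0,0,0,0,0,0,-1]]]' 60;  python3 -c "
from h import *
go(491.5,265,130,75.3)"; python3 -m jog '[[[0,0,-8,0,0,0,-1],[0,0,-15,0,0,0,-1],[0,0,-25,0,0,0,-1],[0,0,-35,0,0,0,-1],[0,0,-35,0,0,0,-1]]]' 60;python3 - <<'E'
from h import *
go(491.5,265,130,75.3)
f=optics.grab_frame("side");crop(f,270,370,110,240,5,"d3.png")
E
```

```text
time: 13.7
position: [0.453, -0.0902, 0.0099]
eef_rot: [0.399, 3.112, 0.001]
contact_force: [0.2, 0.2, -0.7]
opening: 0.0447
t 13.7 pos [453.  -90.2   9.9] yaw 75.4 open 44.7 F [ 0.2  0.2 -0.7]
world d [ 38.5 355.2 120.1] tool shift now [  51.8  353.6 -119.9] | in target axes [  52.9  353.3 -120.1] turn [0.1 0.2 0.1]
time: 14.2
position: [0.4462, -0.0877, 0.1265]
eef_rot: [-0.398, -3.103, -0.008]
contact_force: [0.7, 0.3, -1.6]
opening: 0.0443
t 14.2 pos [446.2 -87.7 126.5] yaw 75.4 open 44.3 F [ 0.7  0.3 -1.6]
world d [ 45.3 352.7   3.5] tool shift now [ 45.1 352.8  -1.7] | in target axes [ 45.6 352.7  -3.5] turn [ 0.2 -0.8  0.1]
```

View pics/d3.png

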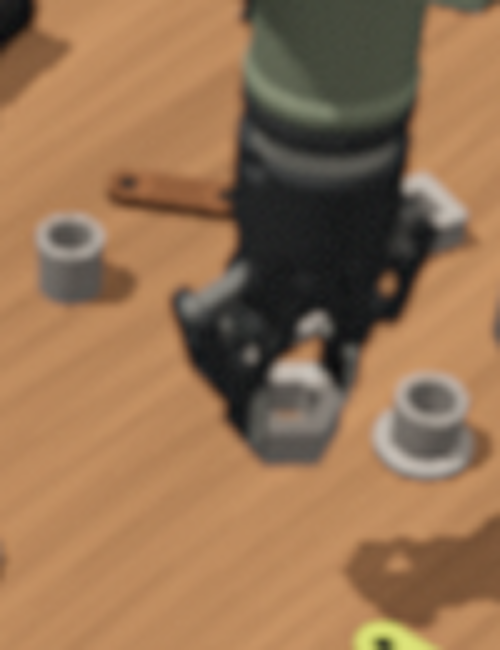

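```bash
python3 -m jog '[[[6,45,0,0,0,0,-1],[6,45,0,0,0,0,-1],[6,45,0,0,0,0,-1],[6,45,0,0,0,0,-1],[6,45,0,0,0,0,-1],[6,43,0,0,0,0,-1],[5,35,0,0,0,0,-1],[2,20,0,0,0,0,-1]]]';python3 -m jog '[[[0,0,0,0,0,0,-1],[0,0,0,0,0,0,-1]]]'; python3 - <<'E'
from h import *
go(491.5,265,60,75.3)
E
```

```text
time: 15.05
position: [0.4974, 0.2411, 0.1406]
eef_rot: [0.413, 3.099, 0.001]
contact_force: [-0.3, -1.4, -1.4]
opening: 0.0441
time: 15.25
position: [0.4969, 0.2439, 0.1406]
eef_rot: [0.405, 3.1, 0.001]
contact_force: [-0.4, 0.1, -2.7]
opening: 0.0443
t 15.25 pos [496.9 243.9 140.6] yaw 75.1 open 44.3 F [-0.4  0.1 -2.7]
world d [ -5.4  21.1 -80.6] tool shift now [11.8 18.8 80.5] | in target axes [10.5 19.  80.6] turn [ 0.2  0.9 -0.2]
```

```bash
python3 -m jog '[[[6,9,14,0,0.5,0,-1],[4,7,14,0,0.4,0,-1],[1,3,14,0,0,0,-1],[0,0,14,0,0,0,-1],[0,0,10,0,0,0,-1],[0,0,0,0,0,0,-1],[0,0,0,0,0,0,-1]]]';python3 - <<'E'
from h import *
go(491.5,265,18,75.3)
f=optics.grab_frame("side");crop(f,135,280,220,355,5,"d4.png")
E
```

```text
time: 15.95
position: [0.4885, 0.262, 0.0657]
eef_rot: [-0.414, -3.106, 0.002]
contact_force: [-0.1, -0.4, -1.5]
opening: 0.0447
t 15.95 pos [488.5 262.   65.7] yaw 74.8 open 44.7 F [-0.1 -0.4 -1.5]
world d [  3.    3.  -47.7] tool shift now [-2.4  3.8 47.7] | in target axes [-2.1  3.7 47.7] turn [-0.1 -0.4 -0.5]
```

View pics/d4.png

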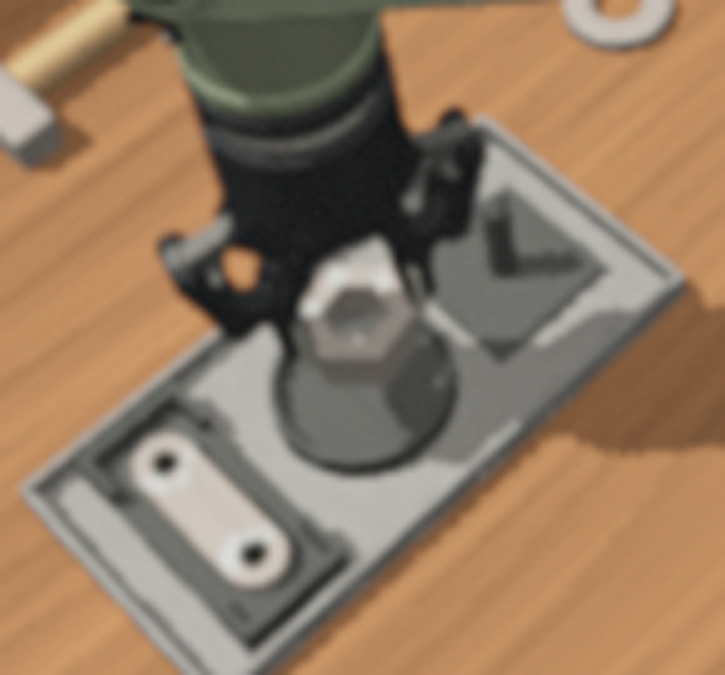

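```bash
python3 -m jog '[[[-2,3.5,10,0,-0.2,-0.4,-1],[0,0,9,0,0,0,-1],[0,0,9,0,0,0,-1],[0,0,6,0,0,0,-1],[0,0,0,0,0,0,-1],[0,0,0,0,0,0,-1]]]';python3 - <<'E'
from h import *
go(491.5,265,19,75.3)
E
```

```text
time: 16.6
position: [0.4931, 0.2654, 0.0303]
eef_rot: [-0.404, -3.115, 0.0]
contact_force: [0.3, -0.1, -1.4]
opening: 0.0442
t 16.6 pos [493.1 265.4  30.3] yaw 75.2 open 44.2 F [ 0.3 -0.1 -1.4]
world d [ -1.6  -0.4 -11.3] tool shift now [ 1.4 -0.7 11.3] | in target axes [ 1.4 -0.7 11.3] turn [-0.  -0.  -0.1]
```

Next I lower until the nut meets the dish floor.

```bash
python3 -m jog '[[[1,-0.5,4,0,0,0,-1],[0,0,4,0,0,0,-1],[0,0,2,0,0,0,-1],[0,0,0,0,0,0,-1]]]'|sed -n 2,4p; python3 -m jog '[[[0,0,2,0,0,0,-1],[0,0,0,0,0,0,-1]]]'|sed -n 2,4p;
```

```text
position: [0.4923, 0.2653, 0.0202]
eef_rot: [0.404, 3.115, 0.001]
contact_force: [-0.9, 0.2, -0.9]
position: [0.4931, 0.2656, 0.0193]
eef_rot: [0.404, 3.114, 0.002]
contact_force: [0.5, -0.9, -2.5]
```

```bash
python3 -m jog '[[[0.5,-0.5,1.5,0,0,0,-1],[0,0,0,0,0,0,-1]]]'|sed -n 2,4p; python3 -m jog '[[[0,0,0,0,0,0,0.5],[0,0,0,0,0,0,0.5],[0,0,0,0,0,0,0.5],[0,0,0,0,0,0,0.5]]]'; python3 -m jog '[[[0,0,-10,0,0,0,0.5],[0,0,-20,0,0,0,0.5],[0,0,-30,0,0,0,0.5],[0,0,-40,0,0,0,0.5],[0,0,-30,0,0,0,0.5]]]';python3 - <<'E'
from h import *
go(443.5,-222,150,60)
f=optics.grab_frame("side");crop(f,135,280,220,355,5,"d5.png")
E
```

```text
position: [0.4936, 0.2658, 0.0192]
eef_rot: [0.403, 3.112, 0.004]
contact_force: [0.3, -0.1, -1.1]
time: 17.8
position: [0.4943, 0.266, 0.0195]
eef_rot: [0.403, 3.11, 0.005]
contact_force: [0.2, -0.2, -0.3]
opening: 0.0644
time: 18.3
position: [0.4891, 0.264, 0.1496]
eef_rot: [-0.403, -3.109, 0.005]
contact_force: [0.9, -0.5, -0.4]
opening: 0.0643
t 18.3 pos [489.1 264.  149.6] yaw 75.2 open 64.3 F [ 0.9 -0.5 -0.4]
world d [-4.56e+01 -4.86e+02  4.00e-01] tool shift now [ -79.9 -481.5    1. ] | in target axes [-2.035e+02 -4.437e+02 -4.000e-01] turn [-0.3 -0.3 15.2]
```

View pics/d5.png

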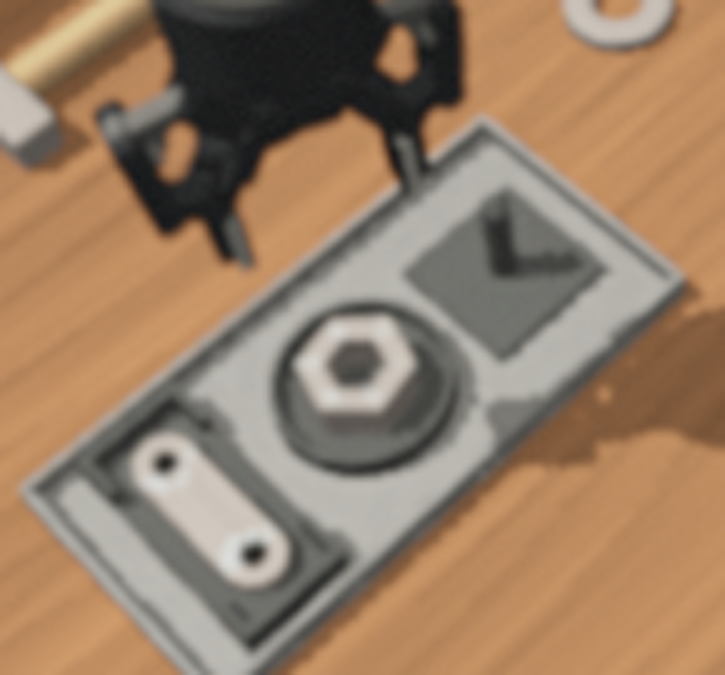

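The nut lies flat in the dish, at (355,365) in the crop. The bush is next.

```bash
python3 -m jog '[[[-8,-48,0,0,0,0,0.5],[-8,-48,0,0,0,0,0.5],[-8,-48,0,0,0,0,0.5],[-8,-48,0,0,0,0,0.5],[-8,-48,0,0,0,0,0.5],[-8,-48,0,0,0,0,0.5],[-8,-48,0,0,0,0,0.5],[-8,-48,0,0,0,0,0.5]]]';python3 -m jog '[[[-8,-48,0,0,0,0,0.5],[-4,-24,0,0,0,0,0.5],[0,0,0,0,0,0,0.5],[0,0,0,0,0,0,0.5]]]'; python3 - <<'E'
from h import *
go(443.5,-222,90,75)
E
```

```text
time: 19.15
position: [0.4631, -0.1273, 0.1644]
eef_rot: [0.378, 3.094, 0.01]
contact_force: [1.4, 0.3, 0.2]
opening: 0.0639
time: 19.55
position: [0.4564, -0.209, 0.1669]
eef_rot: [0.393, 3.087, 0.004]
contact_force: [0.3, 0.2, -0.2]
opening: 0.064
t 19.55 pos [ 456.4 -209.   166.9] yaw 75.5 open 64.0 F [ 0.3  0.2 -0.2]
world d [-12.9 -13.  -76.9] tool shift now [ 11.4 -16.3  76.5] | in target axes [  9.1 -15.9  76.9] turn [0.4 1.7 0.5]
```

```bash
python3 -m jog '[[[4,-6,14,0.4,1,0.5,0.5],[4,-6,14,0,0.5,0,0.5],[1,-4,14,0,0,0,0.5],[0,0,14,0,0,0,0.5],[0,0,14,0,0,0,0.5],[0,0,0,0,0,0,0.5],[0,0,0,0,0,0,0.5]]]';python3 - <<'E'
from h import *
go(443.5,-222,40,75)
f=optics.grab_frame("side");crop(f,310,400,130,230,6,"e1.png")
E
```

```text
time: 20.25
position: [0.4404, -0.2141, 0.0876]
eef_rot: [-0.392, -3.108, -0.007]
contact_force: [0.4, 0.1, -0.2]
opening: 0.0641
t 20.25 pos [ 440.4 -214.1   87.6] yaw 75.6 open 64.1 F [ 0.4  0.1 -0.2]
world d [  3.1  -7.9 -47.6] tool shift now [-5.4 -7.  47.5] | in target axes [-5.  -6.8 47.6] turn [ 0.2 -0.5  0.6]
```

View pics/e1.png

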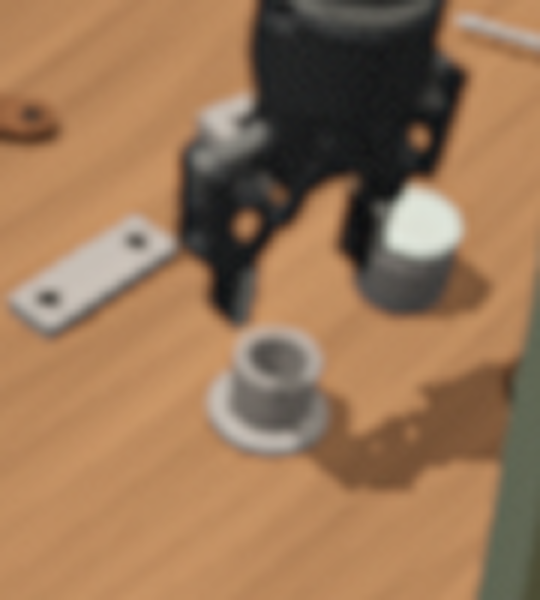

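```bash
python3 -m jog '[[[-4,-5,10,0.2,-0.5,0.5,0.5],[-1,-2,10,0,0,0,0.5],[0,0,10,0,0,0,0.5],[0,0,0,0,0,0,0.5],[0,0,0,0,0,0,0.5]]]';python3 - <<'E'
from h import *
go(443.5,-222,40,75)
f=optics.grab_frame("side");crop(f,310,400,130,230,6,"e2.png")
E
```

```text
time: 20.8
position: [0.4446, -0.2232, 0.0561]
eef_rot: [0.407, 3.113, -0.003]
contact_force: [-0.3, -0.2, 0.6]
opening: 0.064
t 20.8 pos [ 444.6 -223.2   56.1] yaw 75.1 open 64.0 F [-0.3 -0.2  0.6]
world d [ -1.1   1.2 -16.1] tool shift now [ 1.4  0.9 16.1] | in target axes [ 1.4  0.8 16.1] turn [-0.1  0.2  0.1]
```

View pics/e2.png

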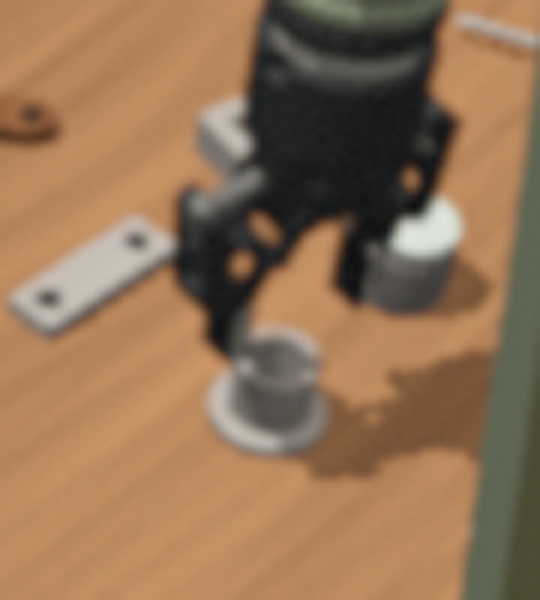

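```bash
python3 -m jog '[[[1,1,10,0,0,0,0.5],[0,0,10,0,0,0,0.5],[0,0,8,0,0,0,0.5],[0,0,6,0,0,0,0.5],[0,0,0,0,0,0,0.5],[0,0,0,0,0,0,0.5]]]';python3 - <<'E'
from h import *
go(443.5,-222,14,75)
f=optics.grab_frame("side");crop(f,310,400,130,230,6,"e3.png")
E
```

```text
time: 21.45
position: [0.4438, -0.2217, 0.0191]
eef_rot: [0.407, 3.113, -0.003]
contact_force: [0.2, -0.1, 1.0]
opening: 0.064
t 21.45 pos [ 443.8 -221.7   19.1] yaw 75.1 open 64.0 F [ 0.2 -0.1  1. ]
world d [-0.3 -0.3 -5.1] tool shift now [ 0.2 -0.3  5.1] | in target axes [ 0.2 -0.3  5.1] turn [-0.1  0.1  0.1]
```

View pics/e3.png

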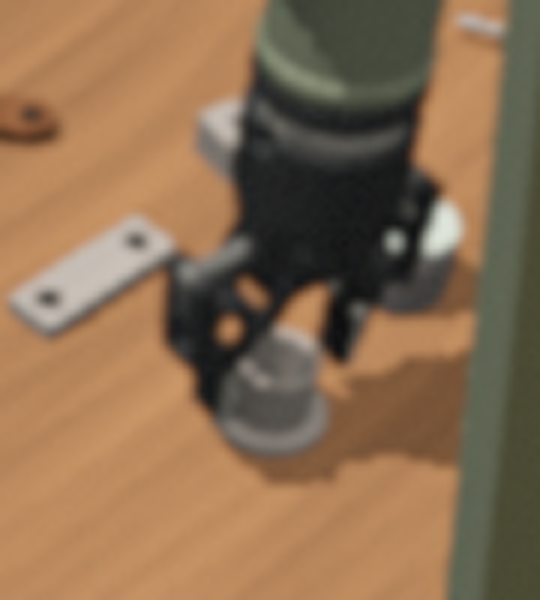

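```bash
python3 -m jog '[[[0,0,3,0,0,0,-1],[0,0,0,0,0,0,-1],[0,0,0,0,0,0,-1],[0,0,0,0,0,0,-1],[0,0,0,0,0,0,-1]]]' 60;  python3 -c "
from h import *
go(494.2,177.7,130,75)"; python3 -m jog '[[[0,0,-8,0,0,0,-1],[0,0,-15,0,0,0,-1],[0,0,-25,0,0,0,-1],[0,0,-35,0,0,0,-1],[0,0,-35,0,0,0,-1]]]' 60;python3 - <<'E'
from h import *
go(494.2,177.7,150,75)
f=optics.grab_frame("side");crop(f,310,400,100,230,5,"e4.png")
E
```

```text
time: 22.0
position: [0.4441, -0.2222, 0.0167]
eef_rot: [0.406, 3.112, -0.005]
contact_force: [0.2, -0.1, -0.5]
opening: 0.0379
t 22.0 pos [ 444.1 -222.2   16.7] yaw 75.1 open 37.9 F [ 0.2 -0.1 -0.5]
world d [ 50.1 399.9 113.3] tool shift now [  53.8  399.1 -114.5] | in target axes [  55.2  399.3 -113.3] turn [-0.1  0.2  0.1]
time: 22.5
position: [0.4374, -0.217, 0.1318]
eef_rot: [-0.405, -3.101, -0.011]
contact_force: [0.9, -0.2, -3.5]
opening: 0.0378
t 22.5 pos [ 437.4 -217.   131.8] yaw 75.1 open 37.8 F [ 0.9 -0.2 -3.5]
world d [ 56.8 394.7  18.2] tool shift now [ 46.7 396.1 -15.3] | in target axes [ 47.3 395.9 -18.2] turn [ 0.3 -0.9  0.1]
```

View pics/e4.png

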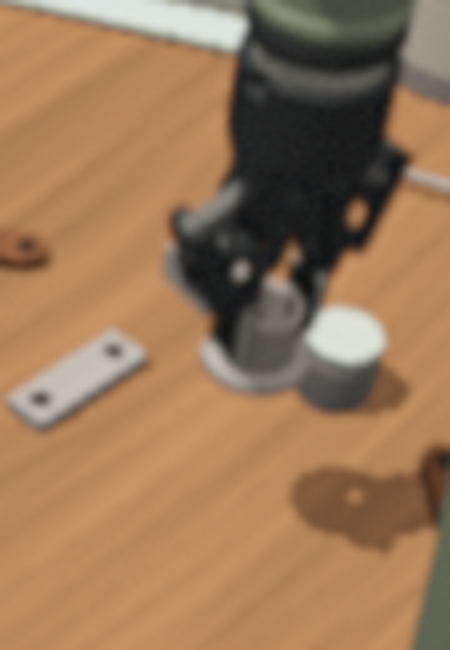

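```bash
python3 -m jog '[[[5,46,-2,0,0,0,-1],[5,46,-2,0,0,0,-1],[5,46,0,0,0,0,-1],[5,46,0,0,0,0,-1],[5,46,0,0,0,0,-1],[5,46,0,0,0,0,-1],[5,46,0,0,0,0,-1],[5,36,0,0,0,0,-1]]]';python3 -m jog '[[[2,20,0,0,0,0,-1],[0,0,0,0,0,0,-1],[0,0,0,0,0,0,-1]]]'; python3 - <<'E'
from h import *
go(494.2,177.7,110,75)
E
```

```text
time: 23.35
position: [0.4998, 0.142, 0.1483]
eef_rot: [0.425, 3.103, -0.006]
contact_force: [0.8, 0.0, -3.7]
opening: 0.0378
time: 23.65
position: [0.5016, 0.1679, 0.1478]
eef_rot: [0.412, 3.106, -0.005]
contact_force: [-0.7, -1.0, -3.7]
opening: 0.0377
t 23.65 pos [501.6 167.9 147.8] yaw 74.9 open 37.7 F [-0.7 -1.  -3.7]
world d [ -7.4   9.8 -37.8] tool shift now [10.1  7.6 37.7] | in target axes [ 9.7  7.5 37.8] turn [-0.1  0.5 -0.1]
```

```bash
python3 -m jog '[[[6,4,10,0,0.3,0,-1],[3,3,12,0,0,0,-1],[0,0,12,0,0,0,-1],[0,0,0,0,0,0,-1],[0,0,0,0,0,0,-1]]]'; python3 - <<'E'
from h import *
go(494.2,177.7,90,75)
f=optics.grab_frame("side");crop(f,165,305,180,310,5,"e5.png")
f=optics.grab_frame("top");crop(f,110,270,150,260,5,"e6.png")
E
```

```text
time: 24.15
position: [0.4924, 0.1734, 0.109]
eef_rot: [-0.421, -3.112, 0.007]
contact_force: [0.7, -0.4, -2.6]
opening: 0.0378
t 24.15 pos [492.4 173.4 109. ] yaw 74.6 open 37.8 F [ 0.7 -0.4 -2.6]
world d [  1.8   4.3 -19. ] tool shift now [-0.7  4.7 19. ] | in target axes [-0.7  4.6 19. ] turn [-0.3 -0.1 -0.4]
```

View pics/e5.png

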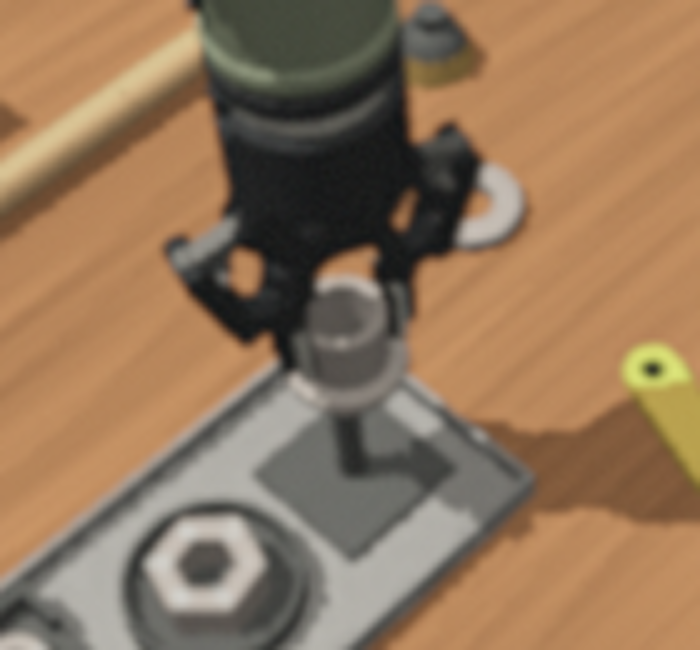

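View pics/e6.png

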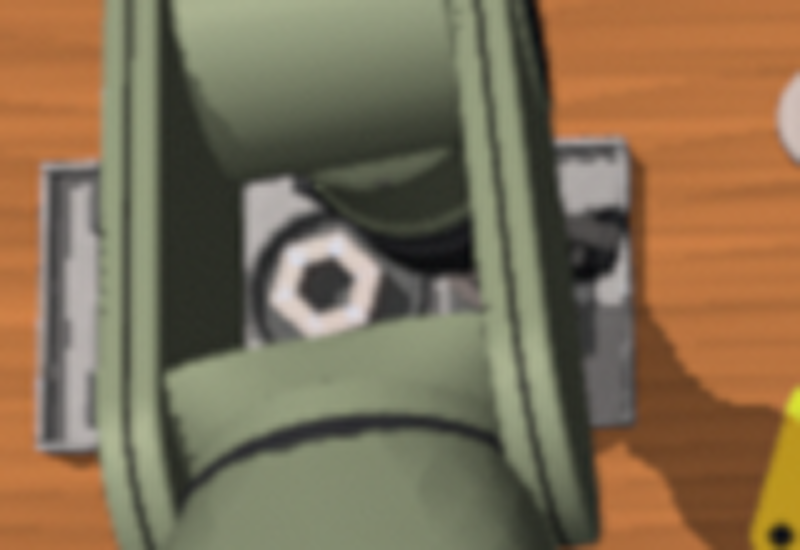

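```bash
python3 -m jog '[[[-0.5,4,6,0,0,-0.3,-1],[0,0.5,5,0,0,0,-1],[0,0,0,0,0,0,-1],[0,0,0,0,0,0,-1]]]'; python3 - <<'E'
from h import *
f=optics.grab_frame("side");print(onz(f,[[234.0,240.2]],.132))
go(494.2,177.7,70,75)
z=telemetry.observe()["position"][2]
crop(f,205,265,210,290,8,"e7.png")
print(proj(f,[[.4942,.1777,z-.0167+.04],[.4942,.1777,.066],[.4942,.1777,.01]]))
E
```

```text
time: 24.65
position: [0.4958, 0.1782, 0.0987]
eef_rot: [0.413, 3.112, -0.006]
contact_force: [0.5, -0.9, -2.4]
opening: 0.0374
[[0.49624612 0.16823006 0.132     ]]
t 24.7 pos [495.7 178.1  98.7] yaw 74.9 open 37.7 F [-0.7 -0.6 -3.7]
world d [ -1.5  -0.4 -28.7] tool shift now [ 1.4 -0.7 28.7] | in target axes [ 1.4 -0.8 28.7] turn [-0.2  0.1 -0.1]
[[231.73399275 246.00989523]
 [233.89790247 260.51492494]
 [235.87634932 273.69580355]]
```

View pics/e7.png

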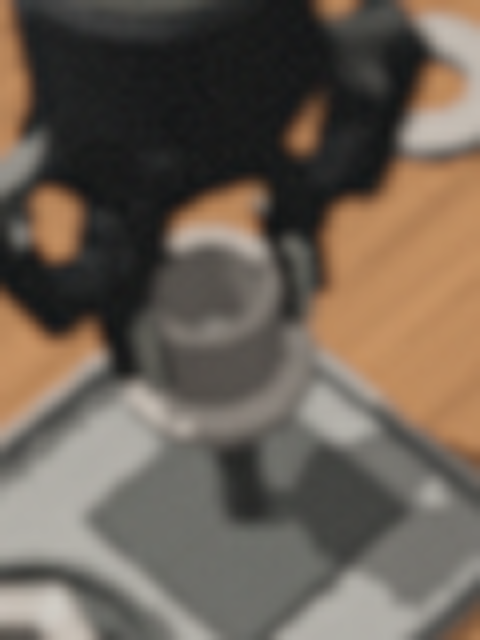

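Bush rim centre (232.3,245.2) against the post axis projected at (231.7,246.0): aligned to within about 2 mm, so I descend.

```bash
python3 -m jog '[[[1,-0.5,8,0,0,0,-1],[0,0,8,0,0,0,-1],[0,0,8,0,0,0,-1],[0,0,8,0,0,0,-1],[0,0,8,0,0,0,-1],[0,0,8,0,0,0,-1],[0,0,6,0,0,0,-1],[0,0,0,0,0,0,-1]]]'; python3 - <<'E'
from h import *
go(494.2,177.7,27,75)
E
```

```text
time: 25.5
position: [0.4939, 0.1775, 0.0391]
eef_rot: [0.413, 3.114, -0.006]
contact_force: [-1.2, -0.3, -2.8]
opening: 0.0379
t 25.5 pos [493.9 177.5  39.1] yaw 74.9 open 37.9 F [-1.2 -0.3 -2.8]
world d [  0.3   0.2 -12.1] tool shift now [-0.2  0.3 12.1] | in target axes [-0.2  0.3 12.1] turn [-0.2  0.  -0.1]
```

```bash
python3 -m jog '[[[0,0,5,0,0,0,-1],[0,0,4,0,0,0,-1],[0,0,2,0,0,0,-1],[0,0,0,0,0,0,-1]]]'|sed -n 2,4p;  python3 -m jog '[[[0,0,1.5,0,0,0,-1],[0,0,0,0,0,0,-1]]]'|sed -n 2,4p;
```

```text
position: [0.4947, 0.1776, 0.0277]
eef_rot: [0.413, 3.113, -0.006]
contact_force: [0.5, 0.2, -2.8]
position: [0.4955, 0.1778, 0.0271]
eef_rot: [0.413, 3.111, -0.005]
contact_force: [-0.6, -0.3, -2.4]
```

```bash
python3 -m jog '[[[0,0,0.5,0,0,0,0.4],[0,0,0,0,0,0,0.4],[0,0,0,0,0,0,0.4],[0,0,0,0,0,0,0.4]]]'; python3 -m jog '[[[0,0,-8,0,0,0,0.4],[0,0,-15,0,0,0,0.4],[0,0,-25,0,0,0,0.4],[0,0,-40,0,0,0,1],[0,0,-40,0,0,0,1]]]';python3 - <<'E'
from h import *
go(577,24.5,100,75)
f=optics.grab_frame("side");crop(f,165,305,180,310,5,"f1.png")
E
```

```text
time: 26.5
position: [0.498, 0.1782, 0.0286]
eef_rot: [0.412, 3.106, -0.002]
contact_force: [0.7, -0.2, -0.3]
opening: 0.0596
time: 27.0
position: [0.4918, 0.1775, 0.1557]
eef_rot: [-0.413, -3.108, 0.01]
contact_force: [1.0, 0.4, 0.5]
opening: 0.0847
t 27.0 pos [491.8 177.5 155.7] yaw 74.9 open 84.7 F [1.  0.4 0.5]
world d [  85.2 -153.   -55.7] tool shift now [-122.5 -125.1   55.9] | in target axes [-121.9 -125.7   55.7] turn [-0.4 -0.3 -0.1]
```

View pics/f1.png

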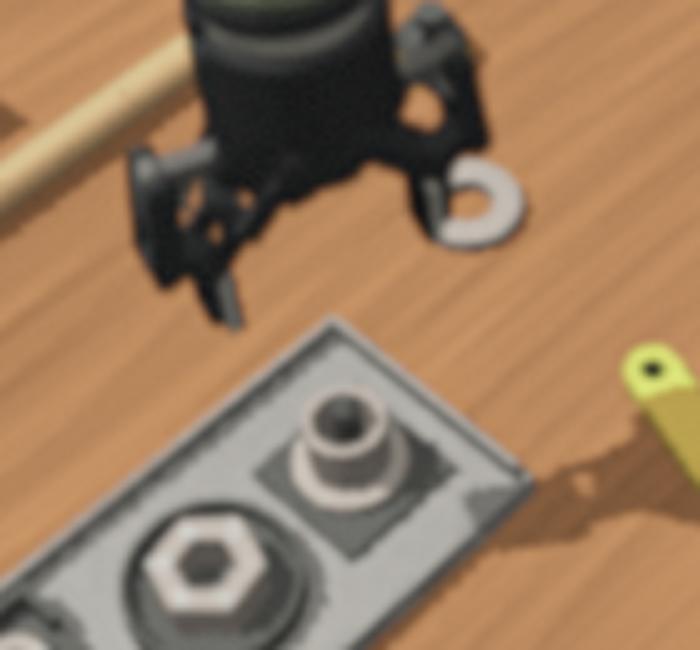

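```bash
python3 -m jog '[[[-30,-30,0,0,0,0,0.85],[-30,-30,0,0,0,0,0.85],[-30,-30,10,0,0,0,0.85],[-18,-20,15,0,0,0,0.85],[-5,-5,15,0,0,0,0.85],[0,0,0,0,0,0,0.85],[0,0,0,0,0,0,0.85]]]';python3 - <<'E'
from h import *
go(577,24.5,60,75)
E
```

```text
time: 27.75
position: [0.5848, 0.0361, 0.1343]
eef_rot: [0.403, 3.089, 0.004]
contact_force: [-0.0, 1.0, 0.5]
opening: 0.0794
t 27.75 pos [584.8  36.1 134.3] yaw 75.2 open 79.4 F [-0.   1.   0.5]
world d [ -7.8 -11.6 -74.3] tool shift now [  6.5 -13.6  74.1] | in target axes [  4.6 -13.2  74.3] turn [0.4 1.5 0.1]
```

```bash
python3 -m jog '[[[3,-5,14,0.3,1,0,0.85],[2,-5,14,0,0.5,0,0.85],[0,-3,14,0,0,0,0.85],[0,0,14,0,0,0,0.85],[0,0,12,0,0,0,0.85],[0,0,0,0,0,0,0.85],[0,0,0,0,0,0,0.85]]]';python3 - <<'E'
from h import *
go(577,24.5,30,75)
E
```

```text
time: 28.45
position: [0.5734, 0.0286, 0.0596]
eef_rot: [-0.396, -3.11, -0.003]
contact_force: [-0.1, -0.7, -0.5]
opening: 0.0794
t 28.45 pos [573.4  28.6  59.6] yaw 75.5 open 79.4 F [-0.1 -0.7 -0.5]
world d [  3.6  -4.1 -29.6] tool shift now [-4.7 -3.1 29.5] | in target axes [-4.5 -3.  29.6] turn [ 0.1 -0.4  0.5]
```

```bash
python3 -m jog '[[[-4,-2.5,10,0,-0.3,0.4,0.85],[0,-0.5,10,0,0,0,0.85],[0,0,8,0,0,0,0.85],[0,0,6,0,0,0,0.85],[0,0,0,0,0,0,0.85],[0,0,0,0,0,0,0.85]]]';python3 - <<'E'
from h import *
go(577,24.5,10,75)
f=optics.grab_frame("side");crop(f,205,305,160,250,7,"g1.png")
E
```

```text
time: 29.05
position: [0.5781, 0.0242, 0.0236]
eef_rot: [0.409, 3.113, 0.002]
contact_force: [-0.6, -1.0, 0.1]
opening: 0.0791
t 29.05 pos [578.1  24.2  23.6] yaw 75.0 open 79.1 F [-0.6 -1.   0.1]
world d [ -1.1   0.3 -13.6] tool shift now [ 1.2  0.  13.6] | in target axes [ 1.2  0.  13.6] turn [0.1 0.1 0. ]
```

View pics/g1.png

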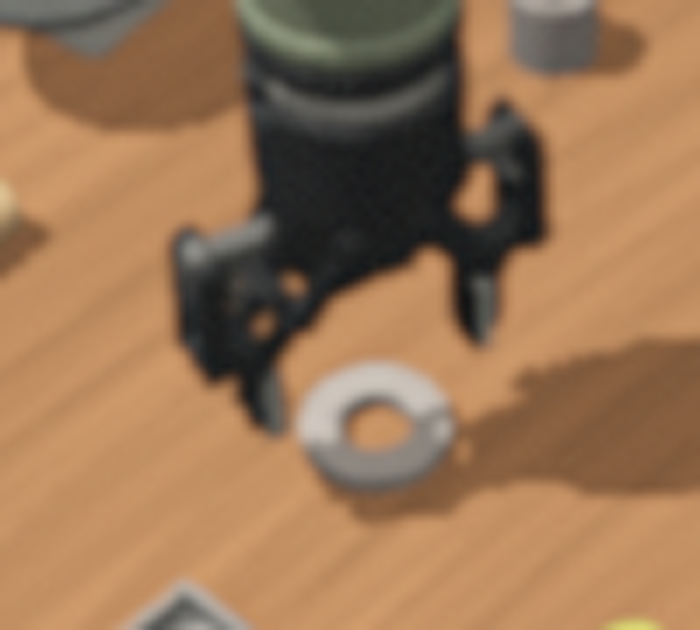

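```bash
python3 -m jog '[[[1,0,6,0,0,0,0.6],[0,0,6,0,0,0,0.6],[0,0,4,0,0,0,0.6],[0,0,0,0,0,0,0.6],[0,0,0,0,0,0,0.6]]]';python3 - <<'E'
from h import *
go(577,24.5,0,75)
f=optics.grab_frame("side");crop(f,205,305,160,250,7,"g2.png")
E
```

```text
time: 29.6
position: [0.5777, 0.0246, 0.0071]
eef_rot: [0.408, 3.111, 0.002]
contact_force: [0.1, 0.3, -0.4]
opening: 0.0684
t 29.6 pos [577.7  24.6   7.1] yaw 75.0 open 68.4 F [ 0.1  0.3 -0.4]
world d [-0.7 -0.1 -7.1] tool shift now [ 0.7 -0.3  7.1] | in target axes [ 0.6 -0.3  7.1] turn [0.1 0.2 0. ]
```

View pics/g2.png

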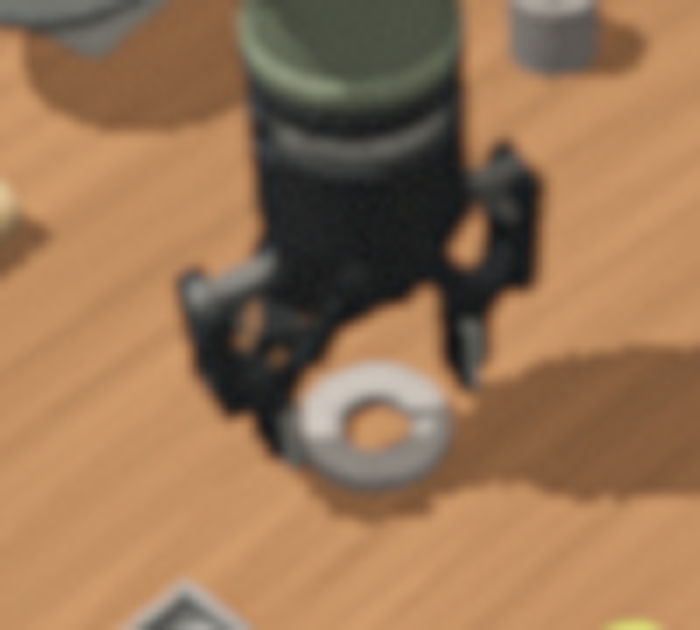

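```bash
for i in 1 2 3; do python3 -m jog '[[[0.3,0,3,0,0,0,0.6],[0,0,0,0,0,0,0.6]]]'|sed -n 2,4p; done; python3 - <<'E'
from h import *
f=optics.grab_frame("side");crop(f,205,305,160,250,7,"g3.png")
E
```

```text
position: [0.5775, 0.0246, 0.0041]
eef_rot: [0.408, 3.111, 0.002]
contact_force: [0.2, -0.0, 0.0]
position: [0.5774, 0.0247, 0.001]
eef_rot: [0.408, 3.111, 0.002]
contact_force: [0.3, 0.1, -0.2]
position: [0.5772, 0.0248, -0.0022]
eef_rot: [0.408, 3.11, 0.002]
contact_force: [-0.4, -0.1, 0.8]
```

View pics/g3.png

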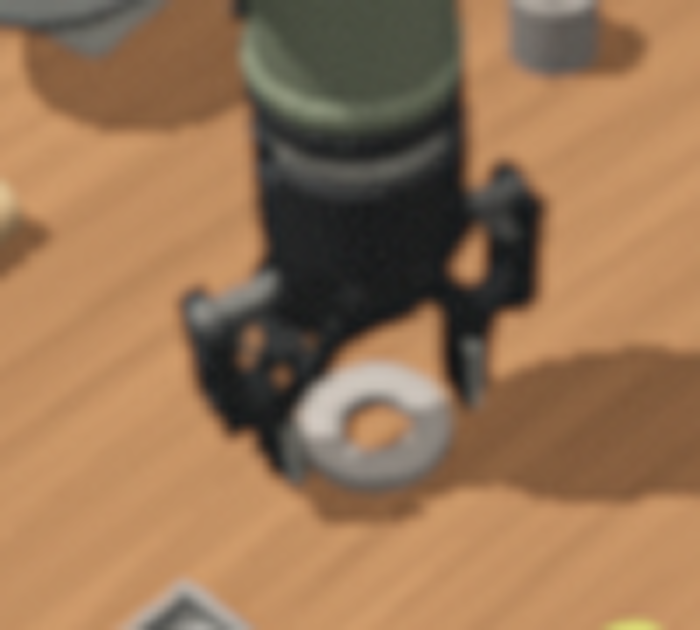

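```bash
python3 -m jog '[[[0,0,1,0,0,0,0.6],[0,0,0,0,0,0,-1],[0,0,0,0,0,0,-1],[0,0,0,0,0,0,-1],[0,0,0,0,0,0,-1]]]' 60;  python3 -m jog '[[[0,0,-6,0,0,0,-1],[0,0,-12,0,0,0,-1],[0,0,-20,0,0,0,-1],[0,0,-30,0,0,0,-1],[0,0,-40,0,0,0,-1],[0,0,-35,0,0,0,-1]]]' 60;python3 - <<'E'
from h import *
go(494.2,177.7,150,75)
f=optics.grab_frame("side");crop(f,205,305,130,250,6,"g4.png")
E
```

```text
time: 30.8
position: [0.5782, 0.0246, -0.0021]
eef_rot: [0.408, 3.109, 0.002]
contact_force: [0.9, -0.7, -0.1]
opening: 0.0543
time: 31.4
position: [0.5704, 0.0253, 0.1401]
eef_rot: [-0.407, -3.103, -0.001]
contact_force: [1.4, -0.4, -0.9]
opening: 0.0548
t 31.4 pos [570.4  25.3 140.1] yaw 75.0 open 54.8 F [ 1.4 -0.4 -0.9]
world d [-76.2 152.4   9.9] tool shift now [113.1 127.6  -8.7] | in target axes [113.1 127.5  -9.9] turn [-0.  -0.7  0. ]
```

View pics/g4.png

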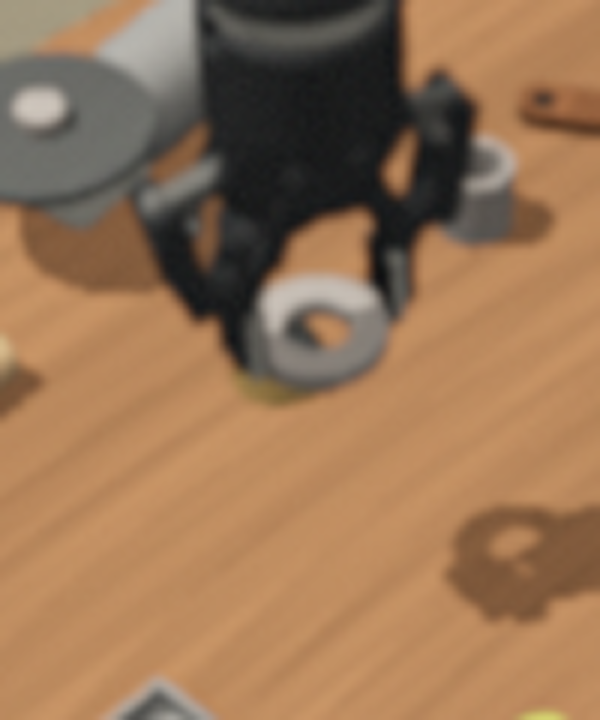

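```bash
python3 -m jog '[[[30,34,-3,0,0,0,-1],[30,34,-3,0,0,0,-1],[26,28,-2,0,0,0,-1],[14,16,0,0,0,0,-1],[5,8,0,0,0,0,-1],[0,0,0,0,0,0,-1],[0,0,0,0,0,0,-1]]]';python3 - <<'E'
from h import *
f=optics.grab_frame("side");print(onz(f,[[233.4,263.6]],.05))
go(494.2,177.7,90,75)
E
```

```text
time: 32.15
position: [0.507, 0.1708, 0.1647]
eef_rot: [0.412, 3.097, 0.005]
contact_force: [-0.1, -1.0, -1.5]
opening: 0.0545
[[0.49765004 0.17797876 0.05      ]]
t 32.2 pos [507.2 170.6 164.7] yaw 74.8 open 54.5 F [ 0.9  0.3 -1.5]
world d [-13.    7.1 -74.7] tool shift now [15.6  3.1 74.4] | in target axes [14.4  3.5 74.7] turn [ 0.3  0.9 -0.2]
```

```bash
python3 -m jog '[[[6,2,14,0,0.5,0,-1],[5,2,14,0,0.2,0,-1],[2,0,14,0,0,0,-1],[0,0,14,0,0,0,-1],[0,0,10,0,0,0,-1],[0,0,0,0,0,0,-1],[0,0,0,0,0,0,-1]]]';python3 - <<'E'
from h import *
go(495.5,178,80,75)
f=optics.grab_frame("side");crop(f,165,305,180,310,5,"g5.png")
E
```

```text
time: 32.9
position: [0.4938, 0.174, 0.0888]
eef_rot: [-0.426, -3.108, -0.003]
contact_force: [0.6, -1.2, -1.1]
opening: 0.0543
t 32.9 pos [493.8 174.   88.8] yaw 74.4 open 54.3 F [ 0.6 -1.2 -1.1]
world d [ 1.7  4.  -8.8] tool shift now [-0.6  4.3  8.8] | in target axes [-0.6  4.3  8.8] turn [ 0.1 -0.3 -0.6]
```

View pics/g5.png

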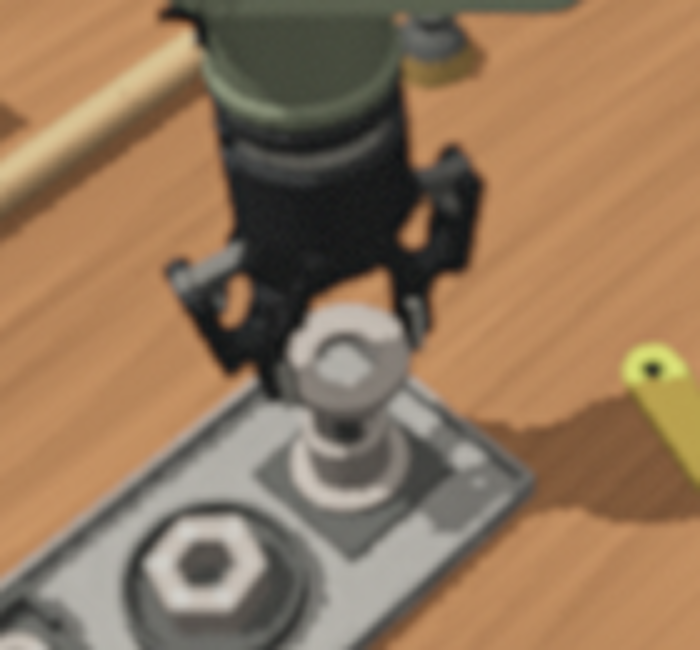

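```bash
python3 -m jog '[[[-0.5,3.5,5,0,0,-0.5,-1],[0,1,5,0,0,0,-1],[0,0,0,0,0,0,-1],[0,0,0,0,0,0,-1]]]';python3 - <<'E'
from h import *
go(495.5,178,60,75)
f=optics.grab_frame("side");crop(f,205,265,210,290,8,"g6.png")
z=telemetry.observe()["position"][2]
print((proj(f,[[.4955,.178,z+.012],[.4942,.1777,.066],[.4955,.178,.05]])-[205,210]+.5)*8)
E
```

```text
time: 33.35
position: [0.4974, 0.179, 0.0799]
eef_rot: [-0.412, -3.114, -0.005]
contact_force: [-0.2, 0.5, -2.1]
opening: 0.0548
t 33.35 pos [497.4 179.   79.9] yaw 74.9 open 54.8 F [-0.2  0.5 -2.1]
world d [ -1.9  -1.  -19.9] tool shift now [ 1.5 -1.5 19.9] | in target axes [ 1.5 -1.4 19.9] turn [ 0.2 -0.  -0.1]
[[223.46492556 353.72476938]
 [235.18321977 408.11939953]
 [236.0808669  437.23563625]]
```

View pics/g6.png

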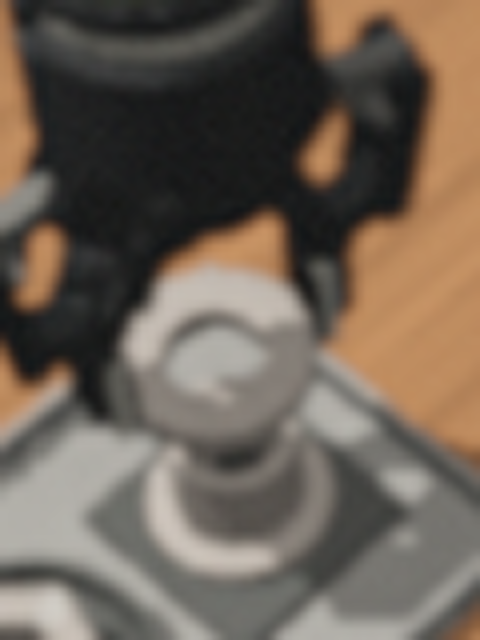

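```bash
python3 -m jog '[[[1.4,-1.4,6,0,0,0,-1],[0,0,6,0,0,0,-1],[0,0,6,0,0,0,-1],[0,0,5,0,0,0,-1],[0,0,0,0,0,0,-1],[0,0,0,0,0,0,-1]]]';python3 - <<'E'
from h import *
go(495.5,178,48,75)
f=optics.grab_frame("side");crop(f,205,265,210,290,8,"g7.png")
E
```

```text
time: 34.0
position: [0.4952, 0.1779, 0.0548]
eef_rot: [-0.412, -3.114, -0.005]
contact_force: [0.1, -0.3, -1.3]
opening: 0.0547
t 34.0 pos [495.2 177.9  54.8] yaw 74.9 open 54.7 F [ 0.1 -0.3 -1.3]
world d [ 0.3  0.1 -6.8] tool shift now [-0.3  0.2  6.8] | in target axes [-0.3  0.2  6.8] turn [ 0.2 -0.1 -0.1]
```

View pics/g7.png

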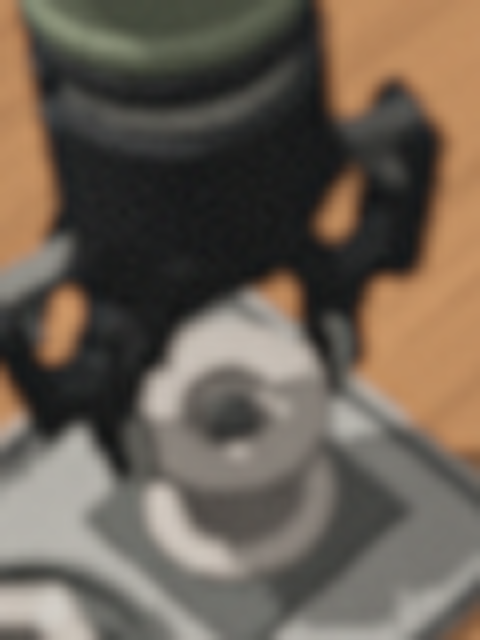

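The post tip shows inside the washer bore, at about (235,405). I'll lower the last few mm and watch the force.

```bash
python3 -m jog '[[[0,0,4,0,0,0,-1],[0,0,1.5,0,0,0,-1],[0,0,0,0,0,0,-1]]]'|sed -n 2,4p;  python3 -m jog '[[[0,0,1.5,0,0,0,-1],[0,0,0,0,0,0,-1]]]'|sed -n 2,4p; python3 -m jog '[[[0,0,1,0,0,0,-1],[0,0,0,0,0,0,-1]]]'|sed -n 2,4p
```

```text
position: [0.4957, 0.178, 0.0494]
eef_rot: [0.412, 3.114, 0.005]
contact_force: [0.8, 1.2, -0.9]
position: [0.496, 0.1781, 0.0481]
eef_rot: [0.412, 3.113, 0.006]
contact_force: [0.3, 0.5, -1.5]
position: [0.4964, 0.1782, 0.0481]
eef_rot: [0.411, 3.113, 0.006]
contact_force: [0.0, 0.8, -1.7]
```

```bash
python3 -m jog '[[[0,0,0,0,0,0,0.75],[0,0,0,0,0,0,0.75],[0,0,0,0,0,0,0.75],[0,0,0,0,0,0,0.75]]]'; python3 -m jog '[[[0,0,-8,0,0,0,0.75],[0,0,-15,0,0,0,0.75],[0,0,-25,0,0,0,0.75],[0,0,-40,0,0,0,0.75],[0,0,-40,0,0,0,0.75],[0,0,-20,0,0,0,0.75]]]';python3 -m jog '[[[-20,-45,0,0,0,0,0.75],[-20,-45,0,0,0,0,0.75],[-20,-45,0,0,0,0,0.75],[-20,-45,0,0,0,0,0.75],[-10,-20,0,0,0,0,0.75],[0,0,0,0,0,0,0.75]]]';python3 - <<'E'
from h import *
go(494,178,150,75)
f=optics.grab_frame("side");crop(f,135,280,220,355,5,"z1.png")
f=optics.grab_frame("top");crop(f,110,250,170,250,5,"z2.png");cv2.imwrite("pics/z3.png",f["pixels"][:,:,::-1])
E
```

```text
time: 35.15
position: [0.4973, 0.1783, 0.0486]
eef_rot: [0.411, 3.111, 0.007]
contact_force: [-0.5, -0.9, 0.1]
opening: 0.0746
time: 35.75
position: [0.4933, 0.177, 0.1995]
eef_rot: [-0.411, -3.108, -0.002]
contact_force: [0.9, 0.6, -0.7]
opening: 0.0744
time: 36.35
position: [0.5353, -0.0444, 0.211]
eef_rot: [0.399, 3.101, 0.006]
contact_force: [0.5, -0.1, 0.3]
opening: 0.0747
t 36.35 pos [535.3 -44.4 211. ] yaw 75.3 open 74.7 F [ 0.5 -0.1  0.3]
world d [-41.3 222.4 -61. ] tool shift now [ 97.1 204.3  60.7] | in target axes [ 97.5 204.1  61. ] turn [0.3 0.8 0.3]
```

View pics/z1.png

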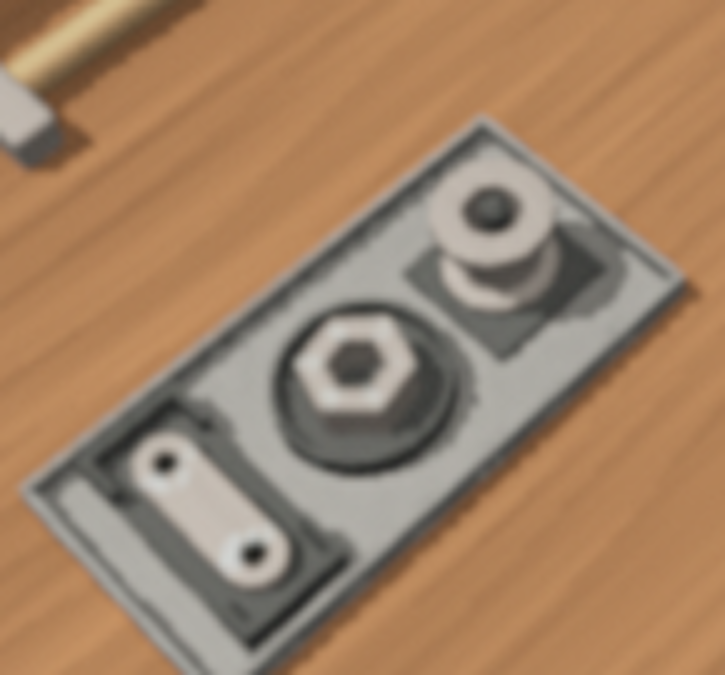

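View pics/z2.png

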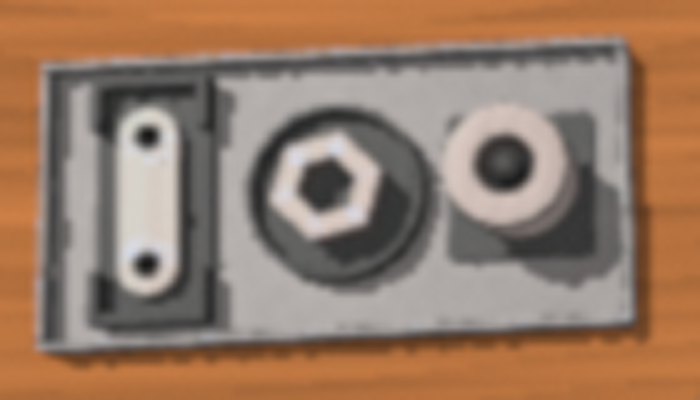

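View pics/z3.png

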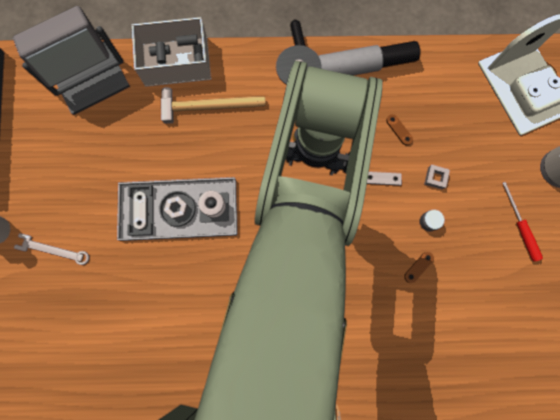

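All four parts sit in place: plate at (150,200), nut at (325,185), and washer over bush and post at (503,163) in the top crop. The arm is clear of them, so I hand in.

```bash
python3 -c "
from rig import order
print(order.hand_in())"
```

```text
the job is handed in; nothing more can be done
None
```

I gathered the kit into the tray in the order asked and handed it in at about 36 s of the 109 s allowed.

- **Parts placed:** the link plate lies between the cradle lips and the nut flat in the dish. The bush stands flange down over the post, with the washer lying on it, also over the post.
- **Last checks:** the final side and top pictures showed all four parts seated, with the post inside the washer's bore and the gripper clear of everything. I handled none of the look-alikes. In the last top view the arm hid the sleeve and one end of the square plate. The sleeve showed unmoved in a side view shortly before the washer was placed, and the square plate was not rechecked after the bush was lifted.
- **Force and position:** the wrist readings I took stayed under about 4 N. The final pictures showed the nut slightly off the dish centre, mostly from viewing angle; the gripper released it about 3 mm off.
- **One oddity:** on the first approach to the plate the arm ended about 11 mm off target sideways and 12 mm high, and drifted a little farther. The cause looked like the arm lagging on fast moves, so I backed off and came down slowly from there on.

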